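Hang the guard door back on the jar mill

ROBOT

A 7-joint arm with a two-finger parallel gripper is mounted at the origin on the work surface. World frame = base frame: x ahead of the robot, y to its left, z up, the work surface at z = 0. Lengths are in m, angles in rad, forces in N, time in s.
With the tool pointing down it reaches from about 0.4 to 0.875 m from the base axis. Payload 6.5 kg.
Tool frame: the origin (TCP) lies at the very end of the fingers, on their centre line; the grasp point (between the pads) lies 19 mm behind it; z points along the fingers, y is the line along which they close (so a half turn about z gives the same grasp; the last joint's range is limited). The gripper opens to 88 mm and grips with 3 to 60 N. Pads are 18 mm wide; open, the fingers measure 123 mm over their backs; the gripper's body (75 mm by 187 mm) begins 45 mm behind the grasp point.
Start: joints at [1.267, 0.536, -0.004, 1.538, 0.003, 1.067, -0.071], TCP at [0.153, -0.632, 0.214] pointing down, gripper open.
Joint ranges: [-2.7, 2.7], [-0.37, 2.16], [-1.27, 1.26], [0.24, 2.4], [-1.31, 4.45], [0.19, 1.91], [-2.76, 2.76]. Speed limits (rad/s): [2.39, 2.39, 3.14, 3.14, 3.14, 3.14, 3.14].

INTERFACE

Orientations are given as a rotation vector (axis times angle).
In Python, from rig import manip, grab_frame, models gives the robot as it stands. The module is installed in compiled form; this text tells all that it offers.
- The arm moves only by the shell command python3 -m creep 'ROWS' [FORCE]. ROWS is JSON, a list of rows, each an object of numbers: "rx", "ry", "rz": the turn, a rotation vector about the tool's x, y, z in rad; "tx", "ty", "tz": the shift along the tool's x, y, z in cm; "fingers": the opening, from 0 (shut) to 1 (fully open). In form: [{"rx": .., "ry": .., "rz": .., "tx": .., "ty": .., "tz": .., "fingers": ..}, ...]. A call has 1 to 12 rows; each row shifts and turns the commanded pose from where the row before left it, along the tool's axes as they then stand; what a row does not reach is not made up. A row lasts 1/8 s, in which the tool goes at most 62.5 mm and 10.7 degrees, less where a joint would pass 70% of its speed; a pose out of reach is approached as far as the arm can. A call with a gripper value outside its range is refused whole. The fingers move at their own pace and stop on an object; FORCE is the grip in N (left out, the last holds). Time passes only in rows, so rows that do not move let the fingers close. It gives the time, the measured TCP pose, the force, the opening and the grip force at its end, in the units of the state.
- manip.sense(): the state, without advancing time (a new reading comes with each control period).
- grab_frame(name): name is "side" or "top" or "wrist"; returns a dict with "image" (420x560x3 uint8, red, green, blue), "mtx" (3x3 intrinsics, pixels), "k1" (the pictures are not rectified: a ray, as slopes to the right and down, at radius r is drawn at 1 + k1 r^2 times it, then the intrinsics apply), "pose" (4x4, takes a point from camera to world coordinates); the wrist camera has in their place "mount" (4x4, takes a point from camera to tool coordinates, whose origin is the TCP and whose axes are the flange's). Camera axes: x right, y down, z forward; pixel columns grow to the right and rows downward; lengths in m; the calibration is good to about 2 mm. A picture is of the moment at which its call begins: read the wrist's pose just before it. There is no depth.
- manip.hand_in(): hands the job in; it is judged then, once.
Trained networks look in the newest picture that a camera, given by its name, has taken for a name from the list of things; names that differ only in an ending like _2 or _b are one class to them, and where a whole thing is asked for, a point or a joint stands for the part that bears it (a point fixed in the world has none). Each returns a list of dicts, best first, with "conf" (0 to 1); they miss things now and then, are a little off and sometimes report something else, mostly with a low value. They report only what shows in the picture. A call takes as long as a camera call. They do not tell look-alikes from the thing itself.
- models.trace(camera, thing): "pixels" (420x560 bool, what is visible of it) and "extent" ([left, top, right, bottom] in pixels, round what is visible of it).
The state is a dict: "time": time; "joint_positions": joint angles; "joint_velocities": joint speeds; "tau": joint torques, N m; "eef_pos": TCP position; "tcp_rot": TCP orientation; "wrist_force": force on the tool from outside, world axes, zero at the start; "torque": the same for the moment, N m; "width": finger opening in m; "grasp_force": force on a finger pad.
Only numpy, scipy, OpenCV 4.12 (cv2) and the standard library are available. Lean on these libraries where they do the work, as an engineer would, in place of code of your own. Each camera call takes 0.05 s, during which the arm holds its last target. There are 200 camera calls.

TASK

The guard door of the bench jar mill was taken off for cleaning and stands on the bench. Hang it back: with the door turned open, lower both hinge knuckles together onto the two lift-off hinge pins until it sits fully home, feeling your way on and never loading the pins with more than about 20 N while it is not yet home, since they bend easily. Then swing it gently shut into its frame against the rubber buffers and let go, leaving the other things on the bench where they are.

Things in the scene. Friction and masses are not known exactly. Their poses are not given: they have to be found in the camera images.
- door_center (a point): Centre of the loose guard door (about 0.45 kg), standing on its lower edge: upright frame of 25 mm square aluminium profile with clear infill, 25 thick (its x) x 200 wide (y) x 180 high (z). x points from the outer face (black handle, hinge halves) to the inner face, y from the hinge edge to the free edge, z up. Top and bottom are 90 above and below this point.
- door_top (a point): Middle of the upper side of the door's top rail (25 thick, 150 clear length between the stiles), which can be gripped from above across its thickness; close above the centre of mass. On the door, axes as the door's. The bow handle stands 35 off the outer face at y +87.5 from here, z -80 to -15.
- door_knuckle_low (a point): Centre of the lower mouth of the door's lower knuckle (on the door, axes as the door's): a steel tube 24 long, 21 outside, plain through bore of 12, upright. Both knuckles stand in front of the outer face at the hinge edge; from the door's centre this point is at x -30.5, y -104.5, z -65.
- door_knuckle_up (a point): Centre of the lower mouth of the upper knuckle, equal to the lower one and 110 straight above it. With the door held just above the pins, the lower knuckle is between the two hinges, so bring it in level from in front of the mill.
- door_edge (a point): On the door's outer face, half-way up, 10 from the free edge (on the door, axes as the door's): x -12.5, y +90 from the door's centre.
- mill_hinge_low (a point): NOMINAL place of the lower hinge on the fixed mill: centre of the shoulder, 81 above the bench, on which the lower knuckle comes to rest (mill axes: x from front into the mill, y from hinge post to latch post, z up). The fixed hinge halves sit in slots and on shims: both pins together stand up to 5 off nominal along x and along y, differing each time; heights are exact, pins upright and coaxial.
- mill_hinge_up (a point): NOMINAL place of the upper hinge's shoulder, 110 above the lower. Both pins alike: 10 in diameter for 24 above the shoulder, then a conical nose of 6 to a flat tip 3 across, 30 above the shoulder. In the 12 bore the play is 1 all round. More than 4.5 off centre the knuckles stand on the tips; within that they catch on the cones, and the side force on the door points the way to centre.
- mill_latch (a point): Where door_edge lies when the door is shut, in the plane of the cage's front (mill axes). The shut door lies in the frame, axes parallel to the mill's, its inner face on two rubber buffers at the latch post. The top rail leaves 10 above it, so it can be hung only when open; 90 degrees open it stands straight out, turned +90 degrees about z from the mill. It turns easily, staying where left.
- mill: Bench jar mill, fixed; origin under its middle on the bench: grey base 48 high with controls, guard cage of aluminium profile above, outside 260 deep (x -130 to 130) x 277 wide (y -134 to 143) x 271 high, clear panels on three sides and top, open at the front (x -130), where the door goes; a white jar lies on rollers inside.
- bowl_mid (a point): Bystander: terracotta bowl, 120 across, 55 high; point half-way up.
- slip_jar_mid (a point): Bystander: glass jar with red lid, 76 across, 110 high; point half-way up.
- pebble_mid (a point): Bystander: grey clay pebble form, 78 across, 42 high; point half-way up.
- brush_mid (a point): Bystander: brush lying on the bench.
- wrench_mid (a point): Bystander: wrench lying on the bench.
- cup_mid (a point): Bystander: white cup, 72 across, 85 high; point half-way up.
- clay_ring_mid (a point): Bystander: terracotta ring, 84 across, 28 high; point half-way up.
Not all that is in view belongs to the job. Leave any yellow look-alike of the part that bears door_center alone.

How it is judged:
On the way:
1. both knuckles are home on their pins (z of door_knuckle_low in the frame of mill_hinge_low below 0.004 m and z of door_knuckle_up in the frame of mill_hinge_up below 0.004 m and horizontal distance between door_knuckle_low and mill_hinge_low below 0.0084 m and horizontal distance between door_knuckle_up and mill_hinge_up below 0.0084 m), for 0.2 s.
At the end, for the whole second after the job is handed in: The door hangs on both pins, each knuckle within 4 mm of its shoulder in height and 8.4 mm of the nominal hinge axis, is shut (its free edge within 8 mm of the plane of the frame's front) and at rest (all of step 1 and x of door_edge in the frame of mill_latch between -0.008 and 0.008 m and linear speed of door below 0.02 m/s and angular speed of door below 0.1 rad/s); the robot touches nothing.
It fails at once if the hinges loaded with more than 20 N while a knuckle is not yet home on its pin (contact force between door and hinges above 20 N and (z of door_knuckle_low in the frame of mill_hinge_low above 0.004 m or z of door_knuckle_up in the frame of mill_hinge_up above 0.004 m)).
It fails at once if the hung door knocked or pressed on its hinges with more than 60 N (contact force between door and hinges above 60 N).
It fails at once if the door slammed or pressed against the mill with more than 40 N (contact force between door and mill above 40 N).
It fails at once if another thing on the bench moved by more than 25 mm (distance of any of bowl_mid, slip_jar_mid, pebble_mid, brush_mid, wrench_mid, cup_mid, clay_ring_mid from where it was at the start of the episode above 0.025 m).
It also fails if it takes over 72 s, if anything falls off the work surface, if the arm or the gripper's body presses on something with over 40 N, if the wrist force passes 120 N, or if a joint passes its speed limit or range.

## Working session

There is one attempt and no reset: what is moved stays moved. The work goes in short steps, Python scripts to look and compute and a shell command to move; the robot and the scene stay as the last step left them, time stands still between calls to the robot, and variables do not carry over. Pictures are saved under pics/ and viewed, at most 10 in all, crops included, and the job is handed in when it is done.

```bash
mkdir -p pics; ls
cat > h.py <<'E'
import numpy as np, cv2
from rig import manip, grab_frame, models
from scipy.spatial.transform import Rotation as R
def save(f,n): cv2.imwrite(f'pics/{n}.png',f['image'][:,:,::-1])
def ray(f,uv,pose=None):
    P=f['pose'] if pose is None else pose
    K=f['mtx']; d=np.array([(uv[0]-K[0,2])/K[0,0],(uv[1]-K[1,2])/K[1,1]])
    s=d.copy()
    for _ in range(20): s=d/(1+f['k1']*(s@s))
    return P[:3,3],P[:3,:3]@np.array([s[0],s[1],1])
def onz(f,uv,z,pose=None):
    o,d=ray(f,uv,pose); return o+d*(z-o[2])/d[2]
def proj(f,p,pose=None):
    P=f['pose'] if pose is None else pose
    c=P[:3,:3].T@(np.asarray(p)-P[:3,3]); s=c[:2]/c[2]; s=s*(1+f['k1']*(s@s))
    return f['mtx'][:2,:2]@s+f['mtx'][:2,2]
E
python3 - <<'E'
from h import *
s=manip.sense(); print(s)
a=grab_frame('side');save(a,'side0');b=grab_frame('top');save(b,'top0')
print(a['pose'],a['mtx'],a['k1'],b['pose'],b['k1'])
for c in('side','top'):
  for t in('door_center','mill','bowl_mid','slip_jar_mid','pebble_mid','cup_mid','clay_ring_mid','wrench_mid','brush_mid'):
    for r in models.trace(c,t): print(c,t,round(r['conf'],2),r['extent'])
E
```

```text
pics
{'time': 0.0, 'joint_positions': array([ 1.26679475,  0.53714115, -0.00442415,  1.53884967,  0.00263541,
        1.06731198, -0.0712027 ]), 'joint_velocities': array([-0.00077799, -0.00139572, -0.00146067,  0.00015522,  0.00174277,
       -0.00137406, -0.00035845]), 'tau': array([-5.70413033e-05, -5.70977855e+01,  9.90370139e-01, -2.51597232e+01,
       -5.62996301e-02,  1.78919442e-02,  1.61840594e-04]), 'eef_pos': array([ 0.15292663, -0.63108615,  0.21346463]), 'tcp_rot': array([-3.11774410e+00, -3.72575862e-01,  5.71185833e-04]), 'wrist_force': array([-0.62811489,  0.11979187, -0.68774153]), 'torque': array([-0.01584991, -0.01852032,  0.03602608]), 'grasp_force': 0.0, 'width': 0.08777850428416871}
[[-0.86039604 -0.36356151  0.35712978  0.02820592]
 [-0.50960517  0.62010695 -0.59646454  0.82417307]
 [-0.00460711 -0.69519091 -0.71881039  1.12659164]
 [ 0.          0.          0.          1.        ]] [[443.20677883   0.         275.02041511]
 [  0.         443.20677883 211.89243112]
 [  0.           0.           1.        ]] -0.05763026051155973 [[-0.01624508 -0.98365855  0.179
[... 815 characters left out ...]
.4, 241.7, 336.4, 259.5]
side brush_mid 0.31 [361.1, 198.1, 383.3, 228.2]
top door_center 0.9 [147.6, 264.8, 198.6, 340.4]
top door_center 0.66 [164.2, 207.5, 247.6, 250.7]
top mill 0.71 [311.2, 100.5, 435.9, 229.7]
top bowl_mid 0.62 [204.2, 136.7, 241.4, 170.8]
top bowl_mid 0.26 [398.1, 265.1, 425.0, 294.9]
top slip_jar_mid 0.9 [148.3, 149.7, 180.0, 181.9]
top pebble_mid 0.94 [252.5, 129.5, 272.6, 152.2]
top cup_mid 0.96 [348.0, 276.5, 368.9, 297.8]
top clay_ring_mid 0.79 [394.2, 268.5, 422.6, 291.9]
top wrench_mid 0.59 [253.1, 164.4, 287.7, 209.3]
top wrench_mid 0.49 [165.2, 205.5, 243.9, 249.3]
top brush_mid 0.94 [264.0, 221.5, 293.3, 281.7]
top brush_mid 0.45 [167.5, 203.8, 245.4, 250.6]
```

Run:
```python
import cv2
a=cv2.imread('pics/side0.png')[80:400,130:410];cv2.imwrite('pics/side0c.png',cv2.resize(a,None,fx=1.87,fy=1.87,interpolation=cv2.INTER_CUBIC)[:600])
a=cv2.imread('pics/top0.png')[90:350,130:450];cv2.imwrite('pics/top0c.png',cv2.resize(a,None,fx=2.3,fy=2.3,interpolation=cv2.INTER_CUBIC)[:600])
```

```text
(no output)
```

View pics/side0c.png

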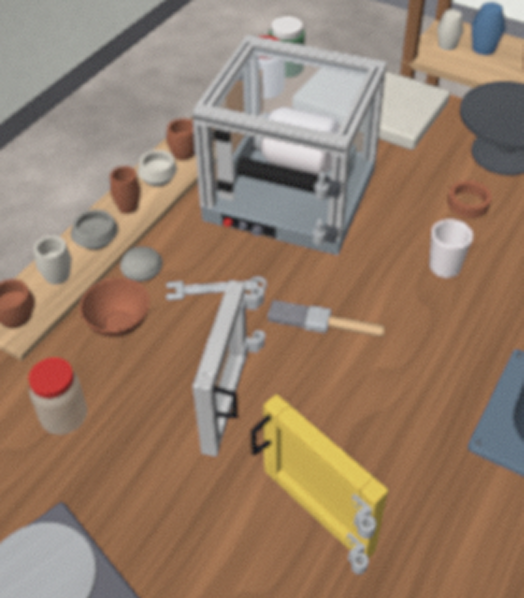

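View pics/top0c.png

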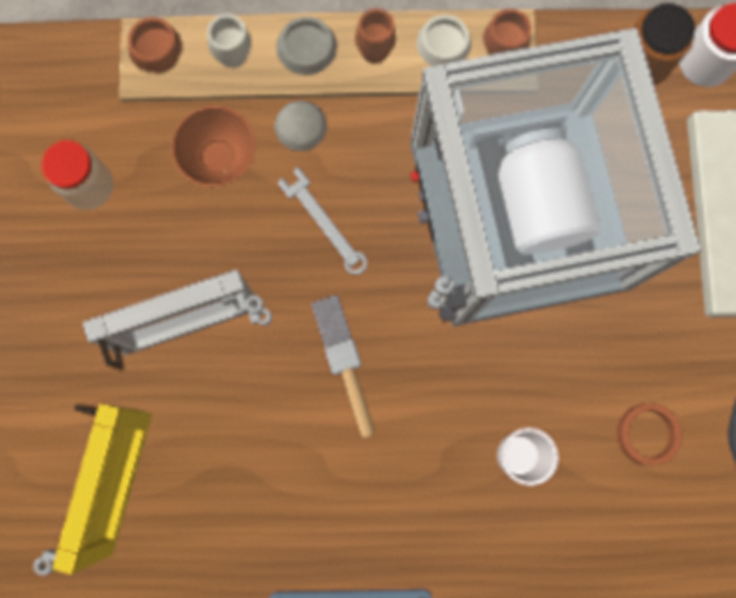

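The side view shows the grey door with its knuckles at the far (-y) end, the yellow decoy, and the mill with its open front facing the door. In the top view the door spans about (167,230)–(240,215) and the hinge pins are at about (322,217). Next I fit poses by silhouette.

```bash
cat > fit.py <<'E'
from h import *
from scipy.optimize import minimize
def box(x,y,z): return np.array([[a,b,c] for a in x for b in y for c in z])/1000
DOOR=[box((-12.5,12.5),(-100,100),(-90,90)),box((-41,-20),(-115,-94),(-65,-41)),box((-41,-20),(-115,-94),(45,69)),box((-47.5,-12.5),(84,91),(10,75))]
MILL=[box((-130,130),(-134,143),(0,271))]
def sil(f,parts,T):
    m=np.zeros((840,1120),np.uint8)
    for p in parts:
        q=p@T[:3,:3].T+T[:3,3]
        uv=np.array([proj(f,a) for a in q])*2
        cv2.fillConvexPoly(m,cv2.convexHull(uv.astype(np.float32)).astype(int),1)
    return cv2.resize(m,(560,420),interpolation=cv2.INTER_AREA)>0 if 0 else m[::2,::2]>0
def pose(x,z):
    T=np.eye(4);T[:3,:3]=R.from_euler('z',x[2]).as_matrix();T[:3,3]=[x[0],x[1],z];return T
def fit(parts,z,masks,x0):
    def cost(x):
        T=pose(x,z);c=0
        for f,m in masks:
            s=sil(f,parts,T);c+=1-(s&m).sum()/(s|m).sum()
        return c
    best=None
    S=np.array([.02,.02,.1])
    for k in range(3):
        sx=np.vstack([x0]+[x0+S*e for e in np.eye(3)])
        r=minimize(cost,x0,method='Nelder-Mead',options=dict(initial_simplex=sx,xatol=1e-4,fatol=1e-4)); x0=r.x; S=-S*.5
    return r
E
python3 - <<'E'
from fit import *
F={c:grab_frame(c) for c in('side','top')}
def masks(t,sel):
    out=[]
    for c in F:
        rs=models.trace(c,t); out.append((F[c],rs[sel(c,rs)]['pixels'].astype(bool)))
    return out
f=F['top']
# which door detection is the grey one
def grey(c,rs):
    im=F[c]['image'].astype(int)
    return int(np.argmin([np.mean((im[...,0]-im[...,2])[r['pixels'].astype(bool)]) for r in rs[:2]]))
md=masks('door_center',grey); mm=masks('mill',lambda c,r:0)
d0=np.r_[onz(f,(203,230),.15)[:2],.3]; m0=np.r_[onz(f,(372,165),.15)[:2],-1.4]
for n,p,z,m,x in(('door',DOOR,.09,md,d0),('mill',MILL,0,mm,m0)):
    r=fit(p,z,m,x);print(n,x,r.x,r.fun,np.degrees(r.x[2]))
    np.save(n,r.x)
    for ff,mk in m:
        for q in p:
            for a in q@pose(r.x,z)[:3,:3].T+pose(r.x,z)[:3,3]:
                cv2.circle(ff['image'],tuple(int(v) for v in proj(ff,a)),1,(255,0,0),-1)
a=F['side']['image'][80:400,130:410];b=F['top']['image'][90:350,130:450]
a=cv2.resize(a,(394,450));b=cv2.resize(b,(405,329))
c=np.zeros((450,799,3),np.uint8);c[:,:394]=a;c[:329,394:]=b
cv2.imwrite('pics/fit.png',c[:,:,::-1])
M=pose(np.load('mill.npy'),0)
# nominal: knuckle (shut) at door_center+(-30.5,-104.5); inner face flush? front plane x=-130
for dx in(-148,): print('hinge',(M@[dx/1000,-.100,.081,1])[:3])
E
```

```text
door [0.45761349 0.21953633 0.3       ] [0.4748617  0.2215427  0.32153352] 0.1370853997285676 18.422513907696043
mill [ 0.64185489 -0.27627736 -1.4       ] [ 0.61868636 -0.25251333 -1.38225401] 0.09422603453173828 -79.19732094504674
hinge [ 0.49271928 -0.12587884  0.081     ]
```

View pics/fit.png

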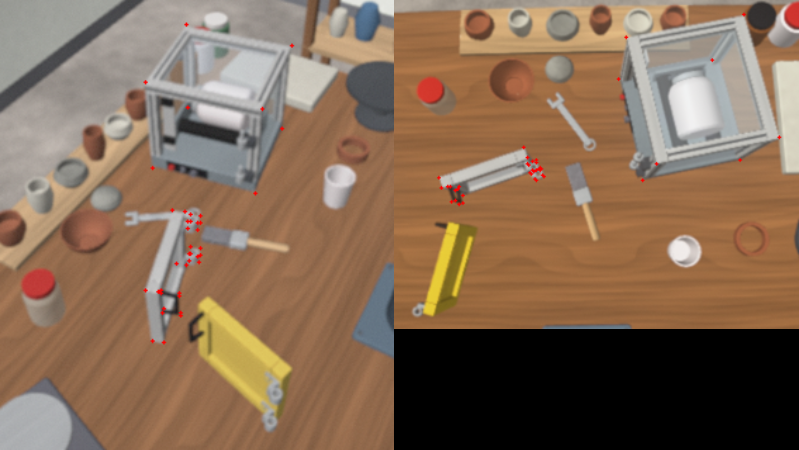

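The fit agrees with the pictures: door yaw is about 18° at (0.475, 0.222), and mill yaw is about -79°. I'll raise the tool and swing over to the door.

```bash
python3 -m creep '[{"tz":-5},{"tz":-5},{"tz":-5},{"rz":-0.092,"tx":5.9,"ty":-0.7},{"rz":-0.092,"tx":5.9,"ty":-0.7},{"rz":-0.092,"tx":5.9,"ty":-0.7},{"rz":-0.092,"tx":5.9,"ty":-0.7},{"rz":-0.092,"tx":5.9,"ty":-0.7},{"rz":-0.092,"tx":5.9,"ty":-0.7},{"rz":-0.092,"tx":5.9,"ty":-0.7},{"rz":-0.092,"tx":5.9,"ty":-0.7},{"rz":-0.092,"tx":5.9,"ty":-0.7}]'
python3 -m creep '[{"rz":-0.092,"tx":5.9,"ty":-0.7},{"rz":-0.092,"tx":5.9,"ty":-0.7},{"rz":-0.092,"tx":5.9,"ty":-0.7},{"rz":-0.092,"tx":5.9,"ty":-0.7},{"rz":-0.092,"tx":5.9,"ty":-0.7},{"rz":-0.092,"tx":5.9,"ty":-0.7},{"rz":-0.092,"tx":5.9,"ty":-0.7},{"rz":-0.092,"tx":5.9,"ty":-0.7},{},{}]'
cat >> h.py <<'E'
def delta(p,yaw_y):
    """target TCP pos p, world yaw of tool y axis (deg), tool down; prints tool-frame shift cm & rotvec"""
    s=manip.sense();C=R.from_rotvec(s['tcp_rot']);y=np.radians(yaw_y)
    ty=np.array([np.cos(y),np.sin(y),0]);tz=np.array([0,0,-1.]);tx=np.cross(ty,tz)
    T=R.from_matrix(np.c_[tx,ty,tz])
    print('pos',s['eef_pos'].round(4),'yaw_y',np.degrees(np.arctan2(*C.as_matrix()[1::-1,1])).round(2),'shift cm',(C.inv().apply(np.asarray(p)-s['eef_pos'])*100).round(2),'rot',(C.inv()*T).as_rotvec().round(4),'F',s['wrist_force'].round(2),'t',s['time'])
E
python3 - <<'E'
from h import *
x=np.load('door.npy')
delta([x[0],x[1],.36],np.degrees(x[2]))
E
```

```text
pos [ 0.1531 -0.6317  0.2143] yaw_y -76.38 shift cm [ 51.37 -75.35 -14.57] rot [-0.      0.     -1.6546] F [-0.3  -0.19  0.06] t 1.3validation failed for argument at $[0]...
validation failed for argument at $[0]...
```

```bash
python3 -m creep '[{"rx":0,"ry":0,"rz":0,"tx":0,"ty":0,"tz":-5,"fingers":1},{"rx":0,"ry":0,"rz":0,"tx":0,"ty":0,"tz":-5,"fingers":1},{"rx":0,"ry":0,"rz":0,"tx":0,"ty":0,"tz":-5,"fingers":1}]'
```

```text
time: 1.68
eef_pos: [0.153, -0.6315, 0.366]
tcp_rot: [3.119, 0.373, -0.0]
wrist_force: [0.3, -0.2, -0.4]
width: 0.0881
grasp_force: 0.0
```

```bash
python3 -m creep '[{"rx":0,"ry":0,"rz":-0.092,"tx":5.9,"ty":-0.7,"tz":0,"fingers":1},{"rx":0,"ry":0,"rz":-0.092,"tx":5.9,"ty":-0.7,"tz":0,"fingers":1},{"rx":0,"ry":0,"rz":-0.092,"tx":5.9,"ty":-0.7,"tz":0,"fingers":1},{"rx":0,"ry":0,"rz":-0.092,"tx":5.9,"ty":-0.7,"tz":0,"fingers":1},{"rx":0,"ry":0,"rz":-0.092,"tx":5.9,"ty":-0.7,"tz":0,"fingers":1},{"rx":0,"ry":0,"rz":-0.092,"tx":5.9,"ty":-0.7,"tz":0,"fingers":1},{"rx":0,"ry":0,"rz":-0.092,"tx":5.9,"ty":-0.7,"tz":0,"fingers":1},{"rx":0,"ry":0,"rz":-0.092,"tx":5.9,"ty":-0.7,"tz":0,"fingers":1},{"rx":0,"ry":0,"rz":-0.092,"tx":5.9,"ty":-0.7,"tz":0,"fingers":1}]'
python3 -m creep '[{"rx":0,"ry":0,"rz":-0.092,"tx":5.9,"ty":-0.7,"tz":0,"fingers":1},{"rx":0,"ry":0,"rz":-0.092,"tx":5.9,"ty":-0.7,"tz":0,"fingers":1},{"rx":0,"ry":0,"rz":-0.092,"tx":5.9,"ty":-0.7,"tz":0,"fingers":1},{"rx":0,"ry":0,"rz":-0.092,"tx":5.9,"ty":-0.7,"tz":0,"fingers":1},{"rx":0,"ry":0,"rz":-0.092,"tx":5.9,"ty":-0.7,"tz":0,"fingers":1},{"rx":0,"ry":0,"rz":-0.092,"tx":5.9,"ty":-0.7,"tz":0,"fingers":1},{"rx":0,"ry":0,"rz":-0.092,"tx":5.9,"ty":-0.7,"tz":0,"fingers":1},{"rx":0,"ry":0,"rz":0,"tx":0,"ty":0,"tz":0,"fingers":1},{"rx":0,"ry":0,"rz":0,"tx":0,"ty":0,"tz":0,"fingers":1}]'
python3 - <<'E'
from h import *
x=np.load('door.npy')
delta([x[0],x[1],.36],np.degrees(x[2]))
print(manip.sense()['joint_positions'].round(2))
E
```

```text
time: 2.8
eef_pos: [0.5435, -0.2858, 0.3643]
tcp_rot: [2.703, 1.6, 0.0]
wrist_force: [1.3, -0.2, 0.4]
width: 0.0885
grasp_force: 0.0
time: 3.92
eef_pos: [0.588, 0.1181, 0.3642]
tcp_rot: [2.062, 2.369, -0.001]
wrist_force: [-0.1, -0.4, 0.5]
width: 0.0882
grasp_force: 0.0
pos [0.588  0.1181 0.3642] yaw_y 7.91 shift cm [11.81 -9.78  0.41] rot [-0.0002  0.001  -0.1835] F [-0.15 -0.39  0.52] t 3.925
[ 0.15  0.39 -0.59  1.45  0.22  1.36 -0.31]
```

```bash
python3 -m creep '[{"rx":0,"ry":0,"rz":0,"tx":4,"ty":-3.3,"tz":0,"fingers":1},{"rx":0,"ry":0,"rz":0,"tx":4,"ty":-3.3,"tz":0,"fingers":1},{"rx":0,"ry":0,"rz":0,"tx":3.8,"ty":-3.2,"tz":0,"fingers":1},{"rx":0,"ry":0,"rz":-0.18,"tx":0,"ty":0,"tz":-3,"fingers":1},{"rx":0,"ry":0,"rz":0,"tx":0,"ty":0,"tz":0,"fingers":1},{"rx":0,"ry":0,"rz":0,"tx":0,"ty":0,"tz":0,"fingers":1}]'
python3 - <<'E'
from fit import *
x=np.load('door.npy')
delta([x[0],x[1],.36],np.degrees(x[2]))
s=manip.sense();f=grab_frame('wrist')
T=np.eye(4);T[:3,:3]=R.from_rotvec(s['tcp_rot']).as_matrix();T[:3,3]=s['eef_pos'];P=T@f['mount'];print(f['mount'].round(3),f['mtx'][0])
f['pose']=P
for r in models.trace('wrist','door_center'): print(r['conf'],r['extent'])
D=pose(x,.09)
im=f['image'].copy()
for p in DOOR[:3]:
    for a in p@D[:3,:3].T+D[:3,3]: cv2.circle(im,tuple(int(v) for v in proj(f,a)),3,(255,0,0),-1)
cv2.imwrite('pics/w1.png',im[:,:,::-1])
E
```

```text
time: 4.68
eef_pos: [0.4752, 0.2204, 0.3937]
tcp_rot: [1.847, 2.541, -0.001]
wrist_force: [-0.3, -0.2, 0.2]
width: 0.0879
grasp_force: 0.0
pos [0.4752 0.2204 0.3937] yaw_y 17.97 shift cm [0.12 0.01 3.37] rot [-0.0006  0.0006 -0.008 ] F [-0.27 -0.22  0.19] t 4.675
[[ 0.001 -0.954 -0.3    0.078]
 [ 1.     0.001 -0.    -0.   ]
 [ 0.001 -0.3    0.954 -0.172]
 [ 0.     0.     0.     1.   ]] [317.89365618   0.         275.60786566]
0.71 [237.5, 91.9, 286.7, 257.5]
0.56 [28.8, 0.0, 219.2, 109.5]
```

View pics/w1.png

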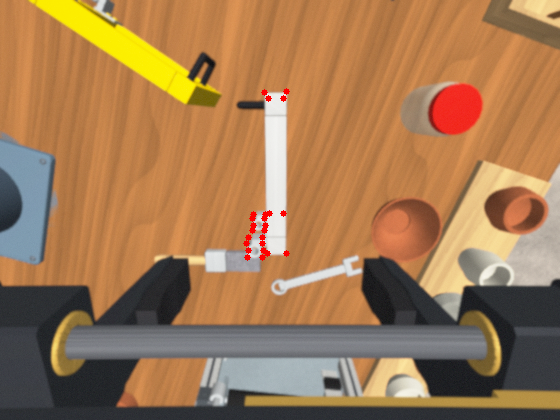

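The overlay sits within about 1 px of the door: its top rail spans rows 93–254 at columns 265–287. Next I descend and grip.

```bash
python3 -m creep '[{"rx":0,"ry":0,"rz":-0.008,"tx":0.1,"ty":0,"tz":5,"fingers":1},{"rx":0,"ry":0,"rz":0,"tx":0,"ty":0,"tz":5,"fingers":1},{"rx":0,"ry":0,"rz":0,"tx":0,"ty":0,"tz":5,"fingers":1},{"rx":0,"ry":0,"rz":0,"tx":0,"ty":0,"tz":4,"fingers":1},{"rx":0,"ry":0,"rz":0,"tx":0,"ty":0,"tz":3,"fingers":1},{"rx":0,"ry":0,"rz":0,"tx":0,"ty":0,"tz":1.6,"fingers":1},{"rx":0,"ry":0,"rz":0,"tx":0,"ty":0,"tz":0,"fingers":1}]'
python3 -m creep '[{"rx":0,"ry":0,"rz":0,"tx":0,"ty":0,"tz":0,"fingers":0},{"rx":0,"ry":0,"rz":0,"tx":0,"ty":0,"tz":0,"fingers":0},{"rx":0,"ry":0,"rz":0,"tx":0,"ty":0,"tz":0,"fingers":0},{"rx":0,"ry":0,"rz":0,"tx":0,"ty":0,"tz":0,"fingers":0},{"rx":0,"ry":0,"rz":0,"tx":0,"ty":0,"tz":0,"fingers":0},{"rx":0,"ry":0,"rz":0,"tx":0,"ty":0,"tz":0,"fingers":0}]' 45
```

```text
time: 5.65
eef_pos: [0.4736, 0.2227, 0.1575]
tcp_rot: [-1.83, -2.552, 0.003]
wrist_force: [0.8, -0.4, 0.6]
width: 0.088
grasp_force: 0.0
time: 6.4
eef_pos: [0.474, 0.2232, 0.1583]
tcp_rot: [-1.83, -2.553, 0.0]
wrist_force: [0.4, 0.7, -0.3]
width: 0.0302
grasp_force: 0.0
```

```bash
python3 -m creep '[{"rx":0,"ry":0,"rz":0,"tx":0,"ty":0,"tz":0,"fingers":0},{"rx":0,"ry":0,"rz":0,"tx":0,"ty":0,"tz":0,"fingers":0},{"rx":0,"ry":0,"rz":0,"tx":0,"ty":0,"tz":0,"fingers":0},{"rx":0,"ry":0,"rz":0,"tx":0,"ty":0,"tz":-1,"fingers":0},{"rx":0,"ry":0,"rz":0,"tx":0,"ty":0,"tz":-3,"fingers":0},{"rx":0,"ry":0,"rz":0,"tx":0,"ty":0,"tz":-3,"fingers":0},{"rx":0,"ry":0,"rz":0,"tx":0,"ty":0,"tz":-2.6,"fingers":0},{"rx":0,"ry":0,"rz":0,"tx":0,"ty":0,"tz":0,"fingers":0},{"rx":0,"ry":0,"rz":0,"tx":0,"ty":0,"tz":0,"fingers":0}]'
python3 - <<'E'
from fit import *
s=manip.sense()
F={c:grab_frame(c) for c in('side','top')}
ims=[]
for c in F:
    f=F[c];im=f['image']
    M=pose(np.load('mill.npy'),0)
    # door predicted in hand
    yaw=R.from_rotvec(s['tcp_rot']).as_matrix()[:,1];yw=np.arctan2(yaw[1],yaw[0])
    D=pose([*s['eef_pos'][:2],yw],.09+s['eef_pos'][2]-.158)
    print(c,'knuckle tops',[proj(f,(D@[-.0305,-.1045,z,1])[:3]).round(1) for z in(.069,-.041)])
    print(c,'nominal pin tips',[proj(f,(M@[-.148,-.1045,z,1])[:3]).round(1) for z in(.221,.111,.191,.081)])
a=F['side']['image'][150:290,215:355];b=F['top']['image'][180:270,220:350]
c=np.zeros((560,800,3),np.uint8)
a=cv2.resize(a,(400,400),interpolation=cv2.INTER_CUBIC)
b=cv2.resize(b,(400,277),interpolation=cv2.INTER_CUBIC)
c[:400,:400]=a;c[:277,400:]=b
cv2.imwrite('pics/two.png',c[:400,:,::-1])
delta(s['eef_pos'],10.8)
E
```

```text
time: 7.52
eef_pos: [0.4737, 0.2229, 0.2538]
tcp_rot: [-1.83, -2.553, 0.001]
wrist_force: [-0.5, 0.3, -0.1]
width: 0.0003
grasp_force: 0.0
side knuckle tops [array([267.2, 212.7]), array([267.8, 238.9])]
side nominal pin tips [array([304.8, 171.1]), array([303.3, 196.5]), array([304.4, 178.3]), array([303. , 202.9])]
top knuckle tops [array([235. , 216.1]), array([239.8, 222.5])]
top nominal pin tips [array([326.1, 213. ]), array([322.1, 219.4]), array([324.9, 214.8]), array([321.1, 221. ])]
pos [0.4734 0.2228 0.2533] yaw_y 18.74 shift cm [-0.    0.03 -0.05] rot [-0.0019  0.0003  0.1387] F [ 0.2  -0.97  0.19] t 7.625
```

View pics/two.png

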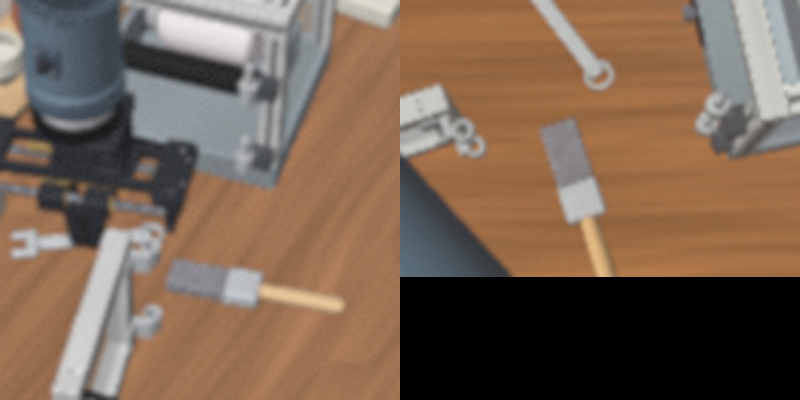

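The fingers closed on nothing: width is about 0 and the door still stands on the bench. I'll check where it is now.

Run:
```python
from fit import *
s=manip.sense()
f=grab_frame('wrist')
T=np.eye(4);T[:3,:3]=R.from_rotvec(s['tcp_rot']).as_matrix();T[:3,3]=s['eef_pos'];f['pose']=T@f['mount']
for c in('side','top'):
    g=grab_frame(c)
    for r in models.trace(c,'door_center'): print(c,r['conf'],r['extent'])
x=np.load('door.npy');D=pose(x,.09)
im=f['image'].copy()
for p in DOOR:
    for a in p@D[:3,:3].T+D[:3,3]: cv2.circle(im,tuple(int(v) for v in proj(f,a)),3,(255,0,0),-1)
t=proj(f,s['eef_pos']);cv2.circle(im,tuple(int(v) for v in t),4,(0,0,255),-1)
cv2.imwrite('pics/w2.png',im[:,:,::-1]); print(s['width'],s['eef_pos'])
```

```text
side 0.96 [233.7, 231.0, 272.5, 320.8]
side 0.71 [265.2, 292.9, 336.5, 384.4]
top 0.91 [146.7, 264.8, 189.0, 339.7]
top 0.64 [211.0, 207.8, 242.0, 231.8]
top 0.18 [305.3, 101.8, 433.5, 234.8]
0.0006854015630765745 [0.47342149 0.22276858 0.25330848]
```

View pics/w2.png

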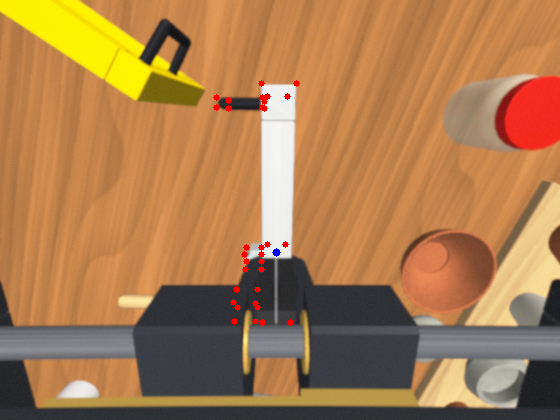

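The door hasn't moved; the fingers slipped off it. I'll grip about 12 mm deeper and check the grip force before lifting.

```bash
python3 -m creep '[{"rx":0,"ry":0,"rz":0,"tx":0,"ty":0,"tz":0,"fingers":1},{"rx":0,"ry":0,"rz":0,"tx":0,"ty":0,"tz":0,"fingers":1},{"rx":0,"ry":0,"rz":0,"tx":0,"ty":0,"tz":0,"fingers":1},{"rx":0,"ry":0,"rz":0,"tx":0,"ty":0,"tz":0,"fingers":1},{"rx":0,"ry":0,"rz":0,"tx":0,"ty":0.1,"tz":3,"fingers":0.7},{"rx":0,"ry":0,"rz":0,"tx":0,"ty":0,"tz":3,"fingers":0.6},{"rx":0,"ry":0,"rz":0,"tx":0,"ty":0,"tz":3,"fingers":0.5},{"rx":0,"ry":0,"rz":0,"tx":0,"ty":0,"tz":1.8,"fingers":0.45},{"rx":0,"ry":0,"rz":0,"tx":0,"ty":0,"tz":0,"fingers":0.4}]'
python3 -m creep '[{"rx":0,"ry":0,"rz":0,"tx":0,"ty":0,"tz":0,"fingers":0},{"rx":0,"ry":0,"rz":0,"tx":0,"ty":0,"tz":0,"fingers":0},{"rx":0,"ry":0,"rz":0,"tx":0,"ty":0,"tz":0,"fingers":0},{"rx":0,"ry":0,"rz":0,"tx":0,"ty":0,"tz":0,"fingers":0}]' 50
```

```text
time: 9.0
eef_pos: [0.4744, 0.2232, 0.1455]
tcp_rot: [-1.829, -2.553, 0.003]
wrist_force: [0.7, -0.1, 0.1]
width: 0.0357
grasp_force: 0.0
time: 9.5
eef_pos: [0.4757, 0.2239, 0.1473]
tcp_rot: [1.83, 2.552, 0.002]
wrist_force: [-0.9, -0.8, 6.6]
width: 0.0242
grasp_force: 50.0
```

```bash
python3 -m creep '[{"rx":0,"ry":0,"rz":0,"tx":0,"ty":0,"tz":-0.5,"fingers":0},{"rx":0,"ry":0,"rz":0,"tx":0,"ty":0,"tz":-0.5,"fingers":0},{"rx":0,"ry":0,"rz":0,"tx":0,"ty":0,"tz":0,"fingers":0}]'
```

```text
time: 9.88
eef_pos: [0.4751, 0.2234, 0.1565]
tcp_rot: [1.83, 2.553, 0.0]
wrist_force: [0.1, -1.0, -3.6]
width: 0.0244
grasp_force: 50.0
```

```bash
python3 -m creep '[{"rx":0,"ry":0,"rz":0,"tx":0,"ty":0,"tz":-2,"fingers":0},{"rx":0,"ry":0,"rz":0,"tx":0,"ty":0,"tz":-3,"fingers":0},{"rx":0,"ry":0,"rz":0,"tx":0,"ty":0,"tz":-3,"fingers":0},{"rx":0,"ry":0,"rz":0,"tx":0,"ty":0,"tz":-0.5,"fingers":0},{"rx":0,"ry":0,"rz":0.07,"tx":0,"ty":0,"tz":0,"fingers":0},{"rx":0,"ry":0,"rz":0.07,"tx":0,"ty":0,"tz":0,"fingers":0},{"rx":0,"ry":0,"rz":0,"tx":0,"ty":0,"tz":0,"fingers":0}]'
python3 - <<'E'
from h import *
delta([.4853,.0525,.242],10.8)
E
```

```text
time: 10.75
eef_pos: [0.4743, 0.223, 0.24]
tcp_rot: [-2.003, -2.419, 0.003]
wrist_force: [0.4, -0.5, -4.7]
width: 0.024
grasp_force: 50.0
pos [0.4743 0.223  0.24  ] yaw_y 10.76 shift cm [-16.96  -2.1   -0.18] rot [-0.0019  0.0006 -0.0008] F [ 0.39 -0.46 -4.69] t 10.75
```

```bash
python3 -m creep '[{"rx":0,"ry":0,"rz":0,"tx":-2,"ty":-0.3,"tz":-0.2,"fingers":0},{"rx":0,"ry":0,"rz":0,"tx":-3,"ty":-0.4,"tz":0,"fingers":0},{"rx":0,"ry":0,"rz":0,"tx":-4,"ty":-0.4,"tz":0,"fingers":0},{"rx":0,"ry":0,"rz":0,"tx":-4,"ty":-0.5,"tz":0,"fingers":0},{"rx":0,"ry":0,"rz":0,"tx":-3,"ty":-0.4,"tz":0,"fingers":0},{"rx":0,"ry":0,"rz":0,"tx":-1,"ty":-0.1,"tz":0,"fingers":0},{"rx":0,"ry":0,"rz":0,"tx":0,"ty":0,"tz":0,"fingers":0},{"rx":0,"ry":0,"rz":0,"tx":0,"ty":0,"tz":0,"fingers":0}]'
python3 - <<'E'
from fit import *
delta([.4853,.0525,.242],10.8)
s=manip.sense();W=grab_frame('wrist')
T=np.eye(4);T[:3,:3]=R.from_rotvec(s['tcp_rot']).as_matrix();T[:3,3]=s['eef_pos'];W['pose']=T@W['mount']
S=grab_frame('side');P=grab_frame('top')
c=np.zeros((600,800,3),np.uint8)
M=pose(np.load('mill.npy'),0)
D=T[:3,:3]@np.diag([1,1,1]); yd=T[:3,0]; xd=T[:3,1]; cen=s['eef_pos']-.002*yd-[0,0,.057]
for f in(S,P,W):
    print('knuckle tops u/l',[proj(f,cen-.0305*xd-.1045*yd+[0,0,z]).round(1) for z in(.069,-.041)],
     'tips',[proj(f,(M@[-.148,-.1045,z,1])[:3]).round(1) for z in(.221,.111)])
def put(im,y,x,y0,y1,x0,x1,k):
    a=cv2.resize(im[y0:y1,x0:x1],None,fx=k,fy=k,interpolation=cv2.INTER_CUBIC);c[y:y+a.shape[0],x:x+a.shape[1]]=a
put(S['image'],0,0,150,230,260,340,5)      # side: x=260+u/5,y=150+v/5
put(P['image'],0,400,190,240,270,350,5)    # top: x=270+(u-400)/5,y=190+v/5
put(W['image'],250,400,220,420,160,360,1.75)
cv2.imwrite('pics/three.png',c[:,:,::-1])
E
```

```text
time: 11.75
eef_pos: [0.4858, 0.0544, 0.2433]
tcp_rot: [-2.001, -2.421, -0.001]
wrist_force: [-0.9, -0.3, -3.6]
width: 0.0237
grasp_force: 50.0
pos [0.4858 0.0544 0.2433] yaw_y 10.87 shift cm [-0.17 -0.09  0.13] rot [ 0.0002 -0.0009  0.0011] F [-0.92 -0.32 -3.58] t 11.75
knuckle tops u/l [array([297.8, 177.2]), array([296.6, 203.5])] tips [array([304.8, 171.1]), array([303.3, 196.5])]
knuckle tops u/l [array([300.4, 215.8]), array([298.8, 222.2])] tips [array([326.1, 213. ]), array([322.1, 219.4])]
knuckle tops u/l [array([228.8, 411.3]), array([244.8, 310.7])] tips [array([236.8, 442.4]), array([248.2, 347.3])]
```

View pics/three.png

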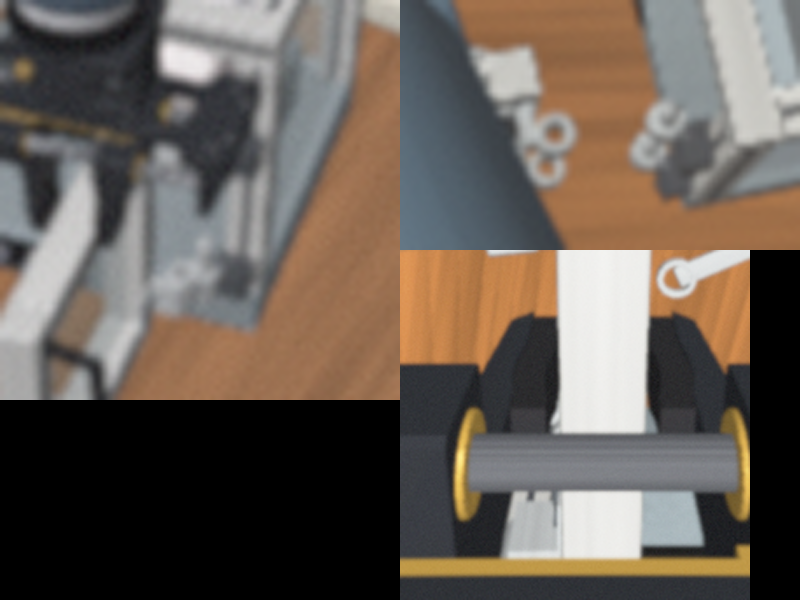

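Run:
```python
from fit import *
s=manip.sense();f=grab_frame('top');print(f['mtx'][0,0])
M=pose(np.load('mill.npy'),0); k=12; x0,y0=292,203
im=cv2.resize(f['image'][y0:y0+28,x0:x0+42],None,fx=k,fy=k,interpolation=cv2.INTER_CUBIC)
clean=im.copy()
T=R.from_rotvec(s['tcp_rot']).as_matrix();yd=T[:,0];xd=T[:,1];cen=s['eef_pos']-.002*yd-[0,0,.057]
kn=cen-.0305*xd-.1045*yd
def circ(p,z,r,col):
    a=np.linspace(0,2*np.pi,40)
    q=[((proj(f,[p[0]+r*np.cos(t),p[1]+r*np.sin(t),z])-[x0,y0]+.5)*k) for t in a]
    cv2.polylines(im,[np.array(q).astype(int)],True,col,1)
pin=(M@[-.148,-.1045,0,1])[:3]
pin2=pin+[.002,.003,0]
for z in(.069,-.041): circ(kn,cen[2]+z,.0105,(255,0,0))
for z in(.191,.081): circ(pin,z,.0105,(0,255,0));circ(pin2,z,.0105,(255,0,0));circ(pin2,z+.030,.0015,(255,255,0))
cv2.imwrite('pics/z.png',cv2.resize(np.vstack([clean[:290],im[:290]]),None,fx=1.03,fy=1.03)[:,:,::-1])
print(pin,pin2)
```

```text
384.1929035478131
[ 0.48829903 -0.12672226  0.        ] [ 0.49029903 -0.12372226  0.        ]
```

View pics/z.png

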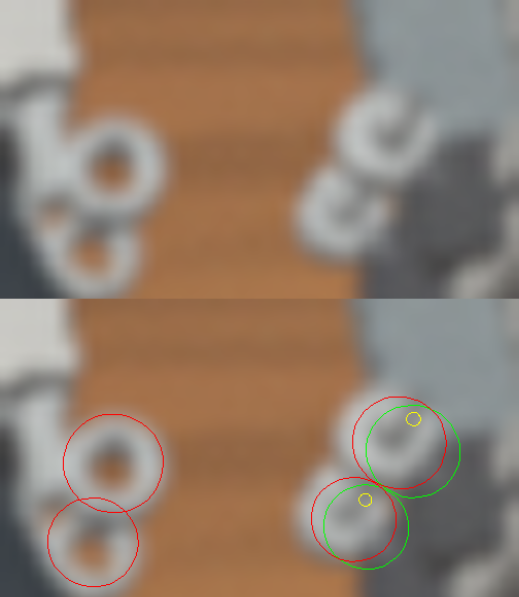

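Knuckle rings match the prediction. The pins sit about (+4, +6) mm from the nominal estimate in world x, y, so about (0.492, -0.121). Now work out the approach.

```bash
cat > kn.py <<'E'
from h import *
PIN=np.array([.4922,-.1211])
def kn(show=True):
    s=manip.sense();T=R.from_rotvec(s['tcp_rot']).as_matrix();yd=T[:,0];xd=T[:,1]
    k=s['eef_pos']-.002*yd-.0305*xd-.1045*yd-[0.0005,0,.122]
    d=np.r_[PIN,k[2]]-k
    print('knuckle',k.round(4),'to go tool cm',(T.T@d*100).round(2),'F',s['wrist_force'].round(2),'F tool',(T.T@s['wrist_force']).round(2),'tau',s['torque'].round(2),'yaw',np.degrees(np.arctan2(xd[1],xd[0])).round(2))
if __name__=='__main__': kn()
E
python3 kn.py
```

```text
knuckle [ 0.4754 -0.0568  0.1213] to go tool cm [-6.63  0.44 -0.  ] F [-0.56  0.16 -3.42] F tool [ 0.26 -0.52  3.42] tau [-0.03 -0.11  0.  ] yaw 10.82
```

```bash
python3 -m creep '[{"rx":0,"ry":0,"rz":0,"tx":-1,"ty":0.4,"tz":0,"fingers":0},{"rx":0,"ry":0,"rz":0,"tx":-2,"ty":0,"tz":0,"fingers":0},{"rx":0,"ry":0,"rz":0,"tx":-2,"ty":0,"tz":0,"fingers":0},{"rx":0,"ry":0,"rz":0,"tx":-1,"ty":0,"tz":0,"fingers":0},{"rx":0,"ry":0,"rz":0,"tx":-0.6,"ty":0,"tz":0,"fingers":0},{"rx":0,"ry":0,"rz":0,"tx":0,"ty":0,"tz":0,"fingers":0},{"rx":0,"ry":0,"rz":0,"tx":0,"ty":0,"tz":0,"fingers":0}]'
python3 kn.py
python3 - <<'E'
from kn import *
f=grab_frame('top');k=14;x0,y0=305,203
im=cv2.resize(f['image'][y0:y0+28,x0:x0+36],None,fx=k,fy=k,interpolation=cv2.INTER_CUBIC)
cv2.imwrite('pics/z2.png',im[:,:,::-1])
E
```

```text
time: 12.82
eef_pos: [0.5021, -0.0107, 0.2434]
tcp_rot: [-2.003, -2.42, -0.001]
wrist_force: [0.5, -0.4, -4.1]
width: 0.0238
grasp_force: 50.0
knuckle [ 0.4916 -0.1211  0.1213] to go tool cm [-0.01  0.06  0.  ] F [ 0.51 -0.37 -4.09] F tool [-0.46  0.43  4.09] tau [ 0.04 -0.08 -0.03] yaw 10.78
```

View pics/z2.png

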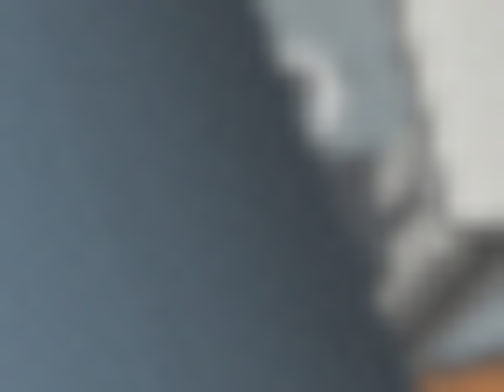

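The arm hides the pins from the top camera here, so I'll go by feel.

```bash
python3 -m creep '[{"rx":0,"ry":0,"rz":0,"tx":0,"ty":0.05,"tz":0.4,"fingers":0},{"rx":0,"ry":0,"rz":0,"tx":0,"ty":0,"tz":0.3,"fingers":0},{"rx":0,"ry":0,"rz":0,"tx":0,"ty":0,"tz":0.1,"fingers":0},{"rx":0,"ry":0,"rz":0,"tx":0,"ty":0,"tz":0,"fingers":0}]';python3 kn.py
for i in 1; do python3 -m creep '[{"rx":0,"ry":0,"rz":0,"tx":0,"ty":0,"tz":0.1,"fingers":0},{"rx":0,"ry":0,"rz":0,"tx":0,"ty":0,"tz":0,"fingers":0}]' >/dev/null;python3 kn.py; python3 -m creep '[{"rx":0,"ry":0,"rz":0,"tx":0,"ty":0,"tz":0.1,"fingers":0},{"rx":0,"ry":0,"rz":0,"tx":0,"ty":0,"tz":0,"fingers":0}]' >/dev/null;python3 kn.py;python3 -m creep '[{"rx":0,"ry":0,"rz":0,"tx":0,"ty":0,"tz":0.1,"fingers":0},{"rx":0,"ry":0,"rz":0,"tx":0,"ty":0,"tz":0,"fingers":0}]' >/dev/null;python3 kn.py; done
```

```text
time: 13.38
eef_pos: [0.5026, -0.0115, 0.2352]
tcp_rot: [-2.004, -2.419, 0.0]
wrist_force: [0.2, -0.2, -4.0]
width: 0.0243
grasp_force: 50.0
knuckle [ 0.4919 -0.1218  0.1132] to go tool cm [ 0.06  0.04 -0.  ] F [ 0.15 -0.18 -4.02] F tool [-0.21  0.12  4.02] tau [-0.01 -0.11 -0.02] yaw 10.72
knuckle [ 0.492  -0.1218  0.1123] to go tool cm [ 0.07  0.03 -0.  ] F [ 0.24 -0.48 -4.85] F tool [-0.51  0.15  4.85] tau [-0.05 -0.09 -0.02] yaw 10.71
knuckle [ 0.492  -0.1218  0.1113] to go tool cm [ 0.06  0.04 -0.  ] F [ 0.01 -0.07 -4.03] F tool [-0.07 -0.    4.03] tau [ 0.05 -0.15  0.03] yaw 10.72
knuckle [ 0.492  -0.1218  0.1102] to go tool cm [ 0.06  0.04 -0.  ] F [ 0.04  0.97 -4.1 ] F tool [0.94 0.22 4.1 ] tau [ 0.   -0.12 -0.01] yaw 10.72
```

```bash
python3 -m creep '[{"rx":0,"ry":0,"rz":0,"tx":0,"ty":0,"tz":0.1,"fingers":0},{"rx":0,"ry":0,"rz":0,"tx":0,"ty":0,"tz":0,"fingers":0}]' >/dev/null;python3 kn.py; python3 -m creep '[{"rx":0,"ry":0,"rz":0,"tx":0,"ty":0,"tz":0.1,"fingers":0},{"rx":0,"ry":0,"rz":0,"tx":0,"ty":0,"tz":0,"fingers":0}]' >/dev/null;python3 kn.py;python3 -m creep '[{"rx":0,"ry":0,"rz":0,"tx":0,"ty":0,"tz":0.1,"fingers":0},{"rx":0,"ry":0,"rz":0,"tx":0,"ty":0,"tz":0,"fingers":0}]' >/dev/null;python3 kn.py
```

```text
knuckle [ 0.4919 -0.1218  0.1092] to go tool cm [ 0.06  0.04 -0.  ] F [-0.11  0.13 -4.07] F tool [ 0.14 -0.08  4.07] tau [-0.   -0.1   0.01] yaw 10.72
knuckle [ 0.492  -0.1218  0.1082] to go tool cm [ 0.06  0.04 -0.  ] F [ 0.22  0.31 -4.52] F tool [0.26 0.28 4.52] tau [-0.05 -0.09  0.05] yaw 10.72
knuckle [ 0.492  -0.1218  0.1072] to go tool cm [ 0.06  0.04 -0.  ] F [ 0.46 -0.53 -3.93] F tool [-0.61  0.35  3.93] tau [-0.01 -0.14  0.04] yaw 10.72
```

```bash
python3 -m creep '[{"rx":0,"ry":0,"rz":0,"tx":0,"ty":0,"tz":0.1,"fingers":0},{"rx":0,"ry":0,"rz":0,"tx":0,"ty":0,"tz":0,"fingers":0}]' >/dev/null;python3 kn.py; python3 -m creep '[{"rx":0,"ry":0,"rz":0,"tx":0,"ty":0,"tz":0.1,"fingers":0},{"rx":0,"ry":0,"rz":0,"tx":0,"ty":0,"tz":0,"fingers":0}]' >/dev/null;python3 kn.py;python3 -m creep '[{"rx":0,"ry":0,"rz":0,"tx":0,"ty":0,"tz":0.1,"fingers":0},{"rx":0,"ry":0,"rz":0,"tx":0,"ty":0,"tz":0,"fingers":0}]' >/dev/null;python3 kn.py
```

```text
knuckle [ 0.4921 -0.1218  0.1063] to go tool cm [0.06 0.03 0.  ] F [ 0.1  -0.14 -4.29] F tool [-0.15  0.07  4.29] tau [-0.   -0.19 -0.02] yaw 10.72
knuckle [ 0.4922 -0.1217  0.1054] to go tool cm [0.05 0.01 0.  ] F [ 1.12  0.1  -3.44] F tool [-0.11  1.12  3.44] tau [-0.03 -0.21  0.1 ] yaw 10.73
knuckle [ 0.4923 -0.1215  0.1044] to go tool cm [ 0.04 -0.    0.  ] F [ 0.94  0.52 -1.79] F tool [0.34 1.02 1.79] tau [ 0.2  -0.29  0.1 ] yaw 10.74
```

```bash
python3 -m creep '[{"rx":0,"ry":0,"rz":0,"tx":0.06,"ty":0.09,"tz":0,"fingers":0},{"rx":0,"ry":0,"rz":0,"tx":0,"ty":0,"tz":0,"fingers":0}]' >/dev/null;python3 kn.py; python3 -m creep '[{"rx":0,"ry":0,"rz":0,"tx":0,"ty":0,"tz":0.1,"fingers":0},{"rx":0,"ry":0,"rz":0,"tx":0,"ty":0,"tz":0,"fingers":0}]' >/dev/null;python3 kn.py;python3 -m creep '[{"rx":0,"ry":0,"rz":0,"tx":0,"ty":0,"tz":0.1,"fingers":0},{"rx":0,"ry":0,"rz":0,"tx":0,"ty":0,"tz":0,"fingers":0}]' >/dev/null;python3 kn.py
```

```text
knuckle [ 0.4927 -0.1212  0.1042] to go tool cm [ 0.01 -0.04  0.  ] F [ 1.11  0.6  -3.3 ] F tool [0.38 1.2  3.3 ] tau [ 0.   -0.26  0.07] yaw 10.72
knuckle [ 0.4926 -0.1212  0.1031] to go tool cm [ 0.02 -0.04  0.  ] F [ 0.72 -0.18 -3.54] F tool [-0.31  0.68  3.54] tau [-0.04 -0.29  0.05] yaw 10.71
knuckle [ 0.4927 -0.1211  0.1022] to go tool cm [ 0.01 -0.05  0.  ] F [ 1.64 -0.09 -3.42] F tool [-0.39  1.6   3.42] tau [-0.04 -0.27  0.08] yaw 10.72
```

Still pushing toward +tool y, so I'll shift a bit more that way and go on.

```bash
python3 -m creep '[{"rx":0,"ry":0,"rz":0,"tx":0.02,"ty":0.08,"tz":0,"fingers":0},{"rx":0,"ry":0,"rz":0,"tx":0,"ty":0,"tz":0,"fingers":0}]' >/dev/null;python3 kn.py; python3 -m creep '[{"rx":0,"ry":0,"rz":0,"tx":0,"ty":0,"tz":0.1,"fingers":0},{"rx":0,"ry":0,"rz":0,"tx":0,"ty":0,"tz":0.1,"fingers":0},{"rx":0,"ry":0,"rz":0,"tx":0,"ty":0,"tz":0,"fingers":0}]' >/dev/null;python3 kn.py;python3 -m creep '[{"rx":0,"ry":0,"rz":0,"tx":0,"ty":0,"tz":0.1,"fingers":0},{"rx":0,"ry":0,"rz":0,"tx":0,"ty":0,"tz":0.1,"fingers":0},{"rx":0,"ry":0,"rz":0,"tx":0,"ty":0,"tz":0,"fingers":0}]' >/dev/null;python3 kn.py
```

```text
knuckle [ 0.4934 -0.1207  0.1022] to go tool cm [-0.02 -0.12  0.  ] F [-0.14 -0.07 -4.08] F tool [-0.04 -0.15  4.08] tau [ 0.   -0.11 -0.03] yaw 10.71
knuckle [ 0.4934 -0.1207  0.1002] to go tool cm [-0.01 -0.13  0.  ] F [-0.63 -0.3  -4.03] F tool [-0.18 -0.67  4.03] tau [-0.02 -0.17  0.07] yaw 10.72
knuckle [ 0.4934 -0.1207  0.0982] to go tool cm [-0.02 -0.13  0.  ] F [ 0.36 -0.34 -4.76] F tool [-0.4   0.29  4.76] tau [-0.02 -0.14  0.06] yaw 10.72
```

```bash
python3 -m creep '[{"rx":0,"ry":0,"rz":0,"tx":0,"ty":0,"tz":0.15,"fingers":0},{"rx":0,"ry":0,"rz":0,"tx":0,"ty":0,"tz":0.15,"fingers":0},{"rx":0,"ry":0,"rz":0,"tx":0,"ty":0,"tz":0,"fingers":0}]' >/dev/null;python3 kn.py; python3 -m creep '[{"rx":0,"ry":0,"rz":0,"tx":0,"ty":0,"tz":0.15,"fingers":0},{"rx":0,"ry":0,"rz":0,"tx":0,"ty":0,"tz":0.15,"fingers":0},{"rx":0,"ry":0,"rz":0,"tx":0,"ty":0,"tz":0,"fingers":0}]' >/dev/null;python3 kn.py;python3 -m creep '[{"rx":0,"ry":0,"rz":0,"tx":0,"ty":0,"tz":0.15,"fingers":0},{"rx":0,"ry":0,"rz":0,"tx":0,"ty":0,"tz":0.15,"fingers":0},{"rx":0,"ry":0,"rz":0,"tx":0,"ty":0,"tz":0,"fingers":0}]' >/dev/null;python3 kn.py
```

```text
knuckle [ 0.4934 -0.1207  0.0952] to go tool cm [-0.02 -0.13  0.  ] F [-0.24  0.72 -3.59] F tool [ 0.75 -0.1   3.59] tau [ 0.01 -0.12  0.02] yaw 10.72
knuckle [ 0.4934 -0.1207  0.0921] to go tool cm [-0.02 -0.13  0.  ] F [ 0.28 -0.34 -4.01] F tool [-0.39  0.21  4.01] tau [-0.02 -0.19 -0.01] yaw 10.72
knuckle [ 0.4934 -0.1207  0.0892] to go tool cm [-0.02 -0.13  0.  ] F [-0.2  -0.15 -3.44] F tool [-0.11 -0.22  3.44] tau [-0.04 -0.13  0.03] yaw 10.72
```

```bash
python3 -m creep '[{"rx":0,"ry":0,"rz":0,"tx":0,"ty":0,"tz":0.15,"fingers":0},{"rx":0,"ry":0,"rz":0,"tx":0,"ty":0,"tz":0.15,"fingers":0},{"rx":0,"ry":0,"rz":0,"tx":0,"ty":0,"tz":0,"fingers":0}]' >/dev/null;python3 kn.py; python3 -m creep '[{"rx":0,"ry":0,"rz":0,"tx":0,"ty":0,"tz":0.15,"fingers":0},{"rx":0,"ry":0,"rz":0,"tx":0,"ty":0,"tz":0.1,"fingers":0},{"rx":0,"ry":0,"rz":0,"tx":0,"ty":0,"tz":0,"fingers":0}]' >/dev/null;python3 kn.py;python3 -m creep '[{"rx":0,"ry":0,"rz":0,"tx":0,"ty":0,"tz":0.1,"fingers":0},{"rx":0,"ry":0,"rz":0,"tx":0,"ty":0,"tz":0,"fingers":0}]' >/dev/null;python3 kn.py
```

```text
knuckle [ 0.4934 -0.1207  0.0862] to go tool cm [-0.02 -0.13  0.  ] F [ 0.12 -0.73 -4.69] F tool [-0.74 -0.02  4.69] tau [-0.   -0.1   0.04] yaw 10.71
knuckle [ 0.4935 -0.1207  0.0837] to go tool cm [-0.02 -0.13  0.  ] F [-0.15  0.66 -4.19] F tool [ 0.68 -0.02  4.19] tau [-0.01 -0.16 -0.01] yaw 10.72
knuckle [ 0.4935 -0.1207  0.0828] to go tool cm [-0.02 -0.14  0.  ] F [ 1.2  -0.57 -4.07] F tool [-0.79  1.07  4.07] tau [-0.04 -0.12  0.03] yaw 10.72
```

```bash
python3 -m creep '[{"rx":0,"ry":0,"rz":0,"tx":0,"ty":0,"tz":0.1,"fingers":0},{"rx":0,"ry":0,"rz":0,"tx":0,"ty":0,"tz":0,"fingers":0}]' >/dev/null;python3 kn.py; python3 -m creep '[{"rx":0,"ry":0,"rz":0,"tx":0,"ty":0,"tz":0.1,"fingers":0},{"rx":0,"ry":0,"rz":0,"tx":0,"ty":0,"tz":0,"fingers":0}]' >/dev/null;python3 kn.py;python3 -m creep '[{"rx":0,"ry":0,"rz":0,"tx":0,"ty":0,"tz":0.1,"fingers":0},{"rx":0,"ry":0,"rz":0,"tx":0,"ty":0,"tz":0,"fingers":0}]' >/dev/null;python3 kn.py
```

```text
knuckle [ 0.4935 -0.1207  0.0817] to go tool cm [-0.02 -0.13  0.  ] F [-0.47 -0.38 -4.62] F tool [-0.28 -0.53  4.62] tau [ 0.01 -0.11 -0.04] yaw 10.71
knuckle [ 0.4936 -0.1207  0.0808] to go tool cm [-0.02 -0.14 -0.  ] F [-0.58 -0.64 -4.04] F tool [-0.52 -0.69  4.04] tau [-0.08 -0.16  0.03] yaw 10.72
knuckle [ 0.4937 -0.1205  0.0799] to go tool cm [-0.03 -0.16 -0.  ] F [ 0.27  1.76 -1.91] F tool [1.67 0.59 1.91] tau [ 0.12 -0.03 -0.01] yaw 10.73
```

```bash
python3 -m creep '[{"rx":0,"ry":0,"rz":0,"tx":0,"ty":0,"tz":0.05,"fingers":0},{"rx":0,"ry":0,"rz":0,"tx":0,"ty":0,"tz":0,"fingers":0}]' >/dev/null;python3 kn.py; python3 -m creep '[{"rx":0,"ry":0,"rz":0,"tx":0,"ty":0,"tz":0.05,"fingers":0},{"rx":0,"ry":0,"rz":0,"tx":0,"ty":0,"tz":0,"fingers":0}]' >/dev/null;python3 kn.py
```

```text
knuckle [ 0.4939 -0.1203  0.0797] to go tool cm [-0.05 -0.18 -0.  ] F [0.32 2.51 1.49] F tool [ 2.41  0.78 -1.49] tau [ 0.22  0.1  -0.06] yaw 10.73
knuckle [ 0.4941 -0.1202  0.0794] to go tool cm [-0.05 -0.2  -0.  ] F [-0.85  2.55  5.86] F tool [ 2.66 -0.35 -5.86] tau [ 0.36  0.22 -0.14] yaw 10.72
```

Both knuckles are home: the downward force has reached the shoulders at mouth height about 0.080. I'll ease off, release and rise.

```bash
python3 -m creep '[{"rx":0,"ry":0,"rz":0,"tx":0.05,"ty":0,"tz":-0.1,"fingers":0},{"rx":0,"ry":0,"rz":0,"tx":0,"ty":0,"tz":0,"fingers":0.35},{"rx":0,"ry":0,"rz":0,"tx":0,"ty":0,"tz":0,"fingers":0.6},{"rx":0,"ry":0,"rz":0,"tx":0,"ty":0,"tz":0,"fingers":0.6},{"rx":0,"ry":0,"rz":0,"tx":0,"ty":0,"tz":0,"fingers":0.6},{"rx":0,"ry":0,"rz":0,"tx":0,"ty":0,"tz":-2,"fingers":0.6},{"rx":0,"ry":0,"rz":0,"tx":0,"ty":0,"tz":-3,"fingers":0.6},{"rx":0,"ry":0,"rz":0,"tx":0,"ty":0,"tz":-3,"fingers":0.6},{"rx":0,"ry":0,"rz":0,"tx":0,"ty":0,"tz":0,"fingers":0}]'
cat > push.py <<'E'
from h import *
PIN=np.array([.4942,-.1202])
if __name__=='__main__':
    s=manip.sense();C=R.from_rotvec(s['tcp_rot']).as_matrix();cur=s['eef_pos'][:2]
    print(s['eef_pos'].round(4))
    for th in(10.8,0,-10,-20,-30,-40,-50,-60,-70,-75,-79.2):
        ph=np.radians(10.8-th);h=.0175*abs(np.cos(ph))+.0095*abs(np.sin(ph))
        if th==10.8:h+=.02
        t=np.radians(th);p=PIN+np.array([[np.cos(t),-np.sin(t)],[np.sin(t),np.cos(t)]])@[.018-h,.152]
        d=C[:2,:2].T@(p-cur)*100; print(th,p.round(4),'tool dx,dy cm',d.round(2)); cur=p
E
python3 push.py
```

```text
time: 21.88
eef_pos: [0.5055, -0.0097, 0.2838]
tcp_rot: [2.002, 2.416, 0.004]
wrist_force: [-0.2, 0.2, -0.7]
width: 0.0449
grasp_force: 0.0
[ 0.5055 -0.0097  0.2838]
10.8 [0.4466 0.0255] tool dx,dy cm [ 4.55 -5.14]
0 [0.4932 0.0318] tool dx,dy cm [-0.24  4.7 ]
-10 [0.5189 0.0298] tool dx,dy cm [-0.67  2.48]
-20 [0.5444 0.0233] tool dx,dy cm [-1.11  2.39]
-30 [0.5689 0.0122] tool dx,dy cm [-1.55  2.2 ]
-40 [ 0.5916 -0.0035] tool dx,dy cm [-1.96  1.93]
-50 [ 0.6114 -0.0234] tool dx,dy cm [-2.32  1.58]
-60 [ 0.6275 -0.047 ] tool dx,dy cm [-2.62  1.14]
-70 [ 0.639  -0.0737] tool dx,dy cm [-2.83  0.64]
-75 [ 0.6429 -0.0879] tool dx,dy cm [-1.46  0.12]
-79.2 [ 0.6451 -0.1001] tool dx,dy cm [-1.24 -0.01]
```

```bash
python3 -m creep '[{"rx":0,"ry":0,"rz":0,"tx":2.3,"ty":-2.6,"tz":0,"fingers":0},{"rx":0,"ry":0,"rz":0,"tx":2.3,"ty":-2.5,"tz":0,"fingers":0},{"rx":0,"ry":0,"rz":0,"tx":0,"ty":0,"tz":0,"fingers":0},{"rx":0,"ry":0,"rz":0,"tx":0,"ty":0,"tz":0,"fingers":0},{"rx":0,"ry":0,"rz":0,"tx":0,"ty":0,"tz":3,"fingers":0},{"rx":0,"ry":0,"rz":0,"tx":0,"ty":0,"tz":3.2,"fingers":0},{"rx":0,"ry":0,"rz":0,"tx":0,"ty":0,"tz":0,"fingers":0}]'
python3 -m creep '[{"rx":0,"ry":0,"rz":0,"tx":0,"ty":0.8,"tz":0,"fingers":0},{"rx":0,"ry":0,"rz":0,"tx":0,"ty":0.8,"tz":0,"fingers":0},{"rx":0,"ry":0,"rz":0,"tx":0,"ty":0.7,"tz":0,"fingers":0},{"rx":0,"ry":0,"rz":0,"tx":0,"ty":0.7,"tz":0,"fingers":0},{"rx":0,"ry":0,"rz":0,"tx":-0.1,"ty":0.8,"tz":0,"fingers":0},{"rx":0,"ry":0,"rz":0,"tx":-0.1,"ty":0.9,"tz":0,"fingers":0},{"rx":0,"ry":0,"rz":0,"tx":-0.2,"ty":0.8,"tz":0,"fingers":0},{"rx":0,"ry":0,"rz":0,"tx":-0.2,"ty":0.8,"tz":0,"fingers":0},{"rx":0,"ry":0,"rz":0,"tx":-0.3,"ty":0.8,"tz":0,"fingers":0}]'
python3 push.py|head -1
```

```text
time: 22.75
eef_pos: [0.4443, 0.0252, 0.2179]
tcp_rot: [-2.003, -2.415, 0.004]
wrist_force: [0.4, -0.5, 0.5]
width: 0.0006
grasp_force: 0.0
time: 23.88
eef_pos: [0.5174, 0.0301, 0.2198]
tcp_rot: [-2.004, -2.419, 0.0]
wrist_force: [-0.4, -0.1, -0.0]
width: 0.0004
grasp_force: 0.0
[0.5174 0.0301 0.2198]
```

```bash
python3 -m creep '[{"rx":0,"ry":0,"rz":0,"tx":-0.35,"ty":0.8,"tz":0,"fingers":0},{"rx":0,"ry":0,"rz":0,"tx":-0.35,"ty":0.8,"tz":0,"fingers":0},{"rx":0,"ry":0,"rz":0,"tx":-0.4,"ty":0.8,"tz":0,"fingers":0},{"rx":0,"ry":0,"rz":0,"tx":-0.5,"ty":0.75,"tz":0,"fingers":0},{"rx":0,"ry":0,"rz":0,"tx":-0.5,"ty":0.75,"tz":0,"fingers":0},{"rx":0,"ry":0,"rz":0,"tx":-0.55,"ty":0.7,"tz":0,"fingers":0},{"rx":0,"ry":0,"rz":0,"tx":-0.65,"ty":0.65,"tz":0,"fingers":0},{"rx":0,"ry":0,"rz":0,"tx":-0.65,"ty":0.65,"tz":0,"fingers":0},{"rx":0,"ry":0,"rz":0,"tx":-0.65,"ty":0.65,"tz":0,"fingers":0}]'
python3 - <<'E'
from fit import *
f=grab_frame('side')
for r in models.trace('side','door_center'): print(r['conf'],r['extent'])
cv2.imwrite('pics/s3.png',cv2.resize(f['image'][90:270,210:390],None,fx=3.3,fy=3.3,interpolation=cv2.INTER_CUBIC)[:,:,::-1])
E
python3 push.py|head -1
```

```text
time: 25.0
eef_pos: [0.5903, -0.0033, 0.2198]
tcp_rot: [2.004, 2.419, -0.0]
wrist_force: [0.4, 0.7, 1.1]
width: 0.0008
grasp_force: 0.0
0.74 [266.6, 164.9, 306.0, 249.6]
0.73 [265.1, 293.3, 336.6, 385.4]
[ 0.5905 -0.0037  0.2197]
```

View pics/s3.png

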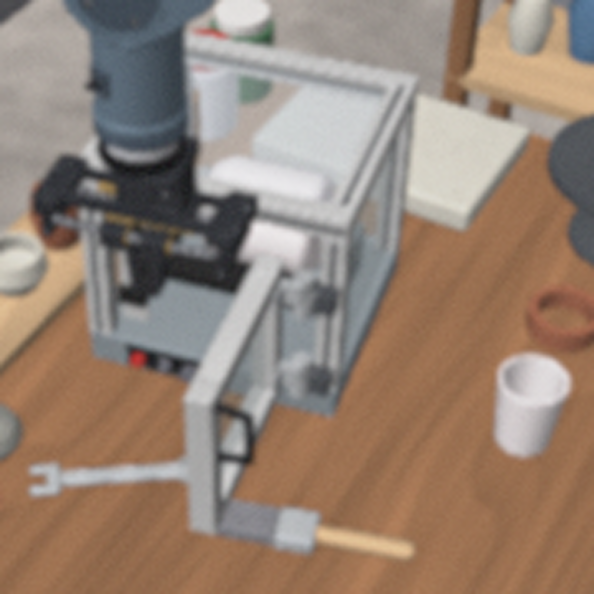

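The picture shows the door on its hinges but still 90° open, with the wrist inside the gap. The fingertips passed over the top rail, so they must sit higher than the reported TCP suggests. That also explains the first missed grip. I'll back out upward, go back to the outer side, tilt the tool about 25° away from the mill, and push lower down.

```bash
python3 -m creep '[{"rx":0,"ry":0,"rz":0,"tx":0,"ty":0,"tz":-4,"fingers":0},{"rx":0,"ry":0,"rz":0,"tx":0,"ty":0,"tz":-4,"fingers":0},{"rx":0,"ry":0,"rz":0,"tx":1.5,"ty":-5,"tz":0,"fingers":0},{"rx":0,"ry":0,"rz":0,"tx":1.5,"ty":-5,"tz":0,"fingers":0},{"rx":0,"ry":0,"rz":0,"tx":1.5,"ty":-4,"tz":0,"fingers":0},{"rx":0,"ry":-0.15,"rz":0,"tx":0,"ty":0,"tz":0,"fingers":0},{"rx":0,"ry":-0.15,"rz":0,"tx":0,"ty":0,"tz":0,"fingers":0},{"rx":0,"ry":-0.14,"rz":0,"tx":0,"ty":0,"tz":0,"fingers":0},{"rx":0,"ry":0,"rz":0,"tx":0,"ty":0,"tz":0,"fingers":0}]'
cat > push.py <<'E'
from h import *
import sys
PIN=np.array([.4942,-.1202]);Z=.190
s=manip.sense();C=R.from_rotvec(s['tcp_rot']).as_matrix();cur=s['eef_pos']
print(s['eef_pos'].round(4),C.round(2).tolist(),s['wrist_force'].round(1))
for th in map(float,sys.argv[1:]):
    ph=np.radians(10.8-th);h=.0175*abs(np.cos(ph))+.0095*abs(np.sin(ph))
    if th>10:h+=.02
    t=np.radians(th);p=np.r_[PIN+np.array([[np.cos(t),-np.sin(t)],[np.sin(t),np.cos(t)]])@[.018-h,.152],Z]
    print(th,p.round(4),'tool cm',(C.T@(p-cur)*100).round(2)); cur=p
E
python3 push.py 10.8 5 0 -10 -20 -30 -40 -50 -60 -70 -75 -79.2
```

```text
time: 26.22
eef_pos: [0.4431, 0.0181, 0.2991]
tcp_rot: [1.764, 2.145, -0.396]
wrist_force: [0.2, -0.1, -0.4]
width: 0.0004
grasp_force: 0.0
[0.4431 0.0181 0.2991] [[-0.17, 0.98, 0.08], [0.89, 0.19, -0.42], [-0.42, -0.0, -0.91]] [ 0.2 -0.1 -0.4]
10.8 [0.4466 0.0255 0.19  ] tool cm [5.23 0.5  9.6 ]
5.0 [0.4806 0.0312 0.19  ] tool cm [-0.09  3.45  0.03]
0.0 [0.4932 0.0318 0.19  ] tool cm [-0.17  1.25  0.08]
-10.0 [0.5189 0.0298 0.19  ] tool cm [-0.63  2.48  0.29]
-20.0 [0.5444 0.0233 0.19  ] tool cm [-1.02  2.38  0.48]
-30.0 [0.5689 0.0122 0.19  ] tool cm [-1.42  2.19  0.66]
-40.0 [ 0.5916 -0.0035  0.19  ] tool cm [-1.79  1.92  0.83]
-50.0 [ 0.6114 -0.0234  0.19  ] tool cm [-2.11  1.56  0.99]
-60.0 [ 0.6275 -0.047   0.19  ] tool cm [-2.38  1.12  1.12]
-70.0 [ 0.639  -0.0737  0.19  ] tool cm [-2.57  0.62  1.2 ]
-75.0 [ 0.6429 -0.0879  0.19  ] tool cm [-1.33  0.11  0.62]
-79.2 [ 0.6451 -0.1001  0.19  ] tool cm [-1.12 -0.02  0.53]
```

```bash
python3 -m creep '[{"rx":0,"ry":0,"rz":0,"tx":1.8,"ty":0.2,"tz":3.2,"fingers":0},{"rx":0,"ry":0,"rz":0,"tx":1.8,"ty":0.2,"tz":3.2,"fingers":0},{"rx":0,"ry":0,"rz":0,"tx":1.6,"ty":0.1,"tz":3.2,"fingers":0},{"rx":0,"ry":0,"rz":0,"tx":0,"ty":0.8,"tz":0,"fingers":0},{"rx":0,"ry":0,"rz":0,"tx":0,"ty":0.8,"tz":0,"fingers":0},{"rx":0,"ry":0,"rz":0,"tx":0,"ty":0.8,"tz":0,"fingers":0},{"rx":0,"ry":0,"rz":0,"tx":-0.1,"ty":0.8,"tz":0,"fingers":0},{"rx":0,"ry":0,"rz":0,"tx":-0.1,"ty":0.8,"tz":0.1,"fingers":0},{"rx":0,"ry":0,"rz":0,"tx":-0.1,"ty":0.8,"tz":0.1,"fingers":0},{"rx":0,"ry":0,"rz":0,"tx":-0.3,"ty":0.8,"tz":0.1,"fingers":0},{"rx":0,"ry":0,"rz":0,"tx":-0.3,"ty":0.8,"tz":0.1,"fingers":0}]'
python3 - <<'E'
from rig import *
f=grab_frame('side')
for r in models.trace('side','door_center'): print(r['conf'],r['extent'])
E
python3 push.py -20
```

```text
time: 27.6
eef_pos: [0.5129, 0.0245, 0.191]
tcp_rot: [1.771, 2.138, -0.396]
wrist_force: [-0.9, 0.1, -0.1]
width: 0.0003
grasp_force: 0.1
0.81 [250.3, 162.5, 305.9, 242.9]
0.67 [263.5, 291.9, 335.5, 386.4]
[0.5132 0.0242 0.191 ] [[-0.17, 0.98, 0.08], [0.89, 0.19, -0.42], [-0.43, 0.0, -0.9]] [0.2 0.2 1. ]
-20.0 [0.5444 0.0233 0.19  ] tool cm [-0.56  3.05  0.38]
```

The door is turning now: its left extent in the side view went from 266 to 250. I'll continue.

```bash
python3 -m creep '[{"rx":0,"ry":0,"rz":0,"tx":-0.1,"ty":0.8,"tz":0.1,"fingers":0},{"rx":0,"ry":0,"rz":0,"tx":-0.1,"ty":0.8,"tz":0.1,"fingers":0},{"rx":0,"ry":0,"rz":0,"tx":-0.2,"ty":0.8,"tz":0.1,"fingers":0},{"rx":0,"ry":0,"rz":0,"tx":-0.2,"ty":0.7,"tz":0.1,"fingers":0},{"rx":0,"ry":0,"rz":0,"tx":-0.5,"ty":0.7,"tz":0.2,"fingers":0},{"rx":0,"ry":0,"rz":0,"tx":-0.5,"ty":0.7,"tz":0.2,"fingers":0},{"rx":0,"ry":0,"rz":0,"tx":-0.5,"ty":0.7,"tz":0.2,"fingers":0},{"rx":0,"ry":0,"rz":0,"tx":-0.6,"ty":0.6,"tz":0.3,"fingers":0},{"rx":0,"ry":0,"rz":0,"tx":-0.6,"ty":0.6,"tz":0.3,"fingers":0},{"rx":0,"ry":0,"rz":0,"tx":-0.6,"ty":0.6,"tz":0.3,"fingers":0}]'
python3 - <<'E'
from rig import *
f=grab_frame('side')
for r in models.trace('side','door_center'): print(r['conf'],r['extent'])
E
python3 push.py -50 -60 -70 -75 -79.2
```

```text
time: 28.95
eef_pos: [0.5896, -0.0055, 0.1904]
tcp_rot: [1.771, 2.137, -0.396]
wrist_force: [-1.3, 0.1, 1.0]
width: 0.0004
grasp_force: 0.1
0.64 [236.7, 160.8, 305.7, 220.4]
[ 0.5898 -0.0062  0.1904] [[-0.17, 0.98, 0.08], [0.89, 0.18, -0.42], [-0.43, 0.0, -0.9]] [-0.6  0.2 -0. ]
-50.0 [ 0.6114 -0.0234  0.19  ] tool cm [-1.87  1.8   0.93]
-60.0 [ 0.6275 -0.047   0.19  ] tool cm [-2.37  1.14  1.12]
-70.0 [ 0.639  -0.0737  0.19  ] tool cm [-2.56  0.64  1.21]
-75.0 [ 0.6429 -0.0879  0.19  ] tool cm [-1.32  0.12  0.62]
-79.2 [ 0.6451 -0.1001  0.19  ] tool cm [-1.12 -0.01  0.53]
```

```bash
python3 -m creep '[{"rx":0,"ry":0,"rz":0,"tx":-0.6,"ty":0.6,"tz":0.3,"fingers":0},{"rx":0,"ry":0,"rz":0,"tx":-0.6,"ty":0.6,"tz":0.3,"fingers":0},{"rx":0,"ry":0,"rz":0,"tx":-0.7,"ty":0.6,"tz":0.3,"fingers":0},{"rx":0,"ry":0,"rz":0,"tx":-0.8,"ty":0.4,"tz":0.4,"fingers":0},{"rx":0,"ry":0,"rz":0,"tx":-0.8,"ty":0.4,"tz":0.4,"fingers":0},{"rx":0,"ry":0,"rz":0,"tx":-0.8,"ty":0.3,"tz":0.3,"fingers":0},{"rx":0,"ry":0,"rz":0,"tx":-0.6,"ty":0.2,"tz":0.3,"fingers":0},{"rx":0,"ry":0,"rz":0,"tx":-0.6,"ty":0.2,"tz":0.3,"fingers":0},{"rx":0,"ry":0,"rz":0,"tx":-0.5,"ty":0.1,"tz":0.2,"fingers":0},{"rx":0,"ry":0,"rz":0,"tx":0,"ty":0,"tz":0,"fingers":0}]'
python3 - <<'E'
from rig import *
f=grab_frame('side')
for r in models.trace('side','door_center'): print(r['conf'],r['extent'])
E
python3 push.py -70 -75 -79.2
```

```text
time: 30.3
eef_pos: [0.635, -0.0643, 0.1907]
tcp_rot: [1.772, 2.137, -0.396]
wrist_force: [-0.3, -1.0, -0.3]
width: 0.0004
grasp_force: 0.0
0.92 [238.5, 159.3, 306.7, 203.6]
0.71 [262.8, 290.3, 333.6, 386.1]
[ 0.6349 -0.0636  0.1907] [[-0.17, 0.98, 0.08], [0.89, 0.19, -0.42], [-0.43, 0.0, -0.9]] [1.  0.1 0.6]
-70.0 [ 0.639  -0.0737  0.19  ] tool cm [-0.94  0.22  0.52]
-75.0 [ 0.6429 -0.0879  0.19  ] tool cm [-1.32  0.12  0.62]
-79.2 [ 0.6451 -0.1001  0.19  ] tool cm [-1.12 -0.01  0.53]
```

```bash
python3 -m creep '[{"rx":0,"ry":0,"rz":0,"tx":-0.45,"ty":0.08,"tz":0.21,"fingers":0},{"rx":0,"ry":0,"rz":0,"tx":-0.45,"ty":0.08,"tz":0.21,"fingers":0},{"rx":0,"ry":0,"rz":0,"tx":-0.45,"ty":0.05,"tz":0.21,"fingers":0},{"rx":0,"ry":0,"rz":0,"tx":-0.4,"ty":0.05,"tz":0.19,"fingers":0},{"rx":0,"ry":0,"rz":0,"tx":-0.3,"ty":0,"tz":0.14,"fingers":0},{"rx":0,"ry":0,"rz":0,"tx":-0.2,"ty":0,"tz":0.09,"fingers":0},{"rx":0,"ry":0,"rz":0,"tx":0,"ty":0,"tz":0,"fingers":0}]';python3 push.py -79.2|cut -c1-30
python3 -m creep '[{"rx":0,"ry":0,"rz":0,"tx":-0.2,"ty":0,"tz":0.09,"fingers":0},{"rx":0,"ry":0,"rz":0,"tx":-0.2,"ty":0,"tz":0.09,"fingers":0},{"rx":0,"ry":0,"rz":0,"tx":0,"ty":0,"tz":0,"fingers":0}]'
python3 - <<'E'
from rig import *
f=grab_frame('side')
for r in models.trace('side','door_center'): print(r['conf'],r['extent'])
E
```

```text
time: 31.28
eef_pos: [0.642, -0.0879, 0.1907]
tcp_rot: [1.771, 2.137, -0.396]
wrist_force: [-0.2, 0.4, 0.4]
width: 0.0002
grasp_force: 0.0
[ 0.642  -0.0879  0.1907] [[-0
-79.2 [ 0.6451 -0.1001  0.19  
time: 31.65
eef_pos: [0.6429, -0.0923, 0.1908]
tcp_rot: [1.771, 2.137, -0.396]
wrist_force: [0.5, 0.8, -0.1]
width: 0.0002
grasp_force: 0.0
0.76 [263.4, 291.6, 339.5, 384.1]
0.67 [240.9, 154.7, 307.5, 206.6]
0.28 [368.4, 177.0, 394.7, 197.5]
```

```bash
for i in 1; do
python3 -m creep '[{"rx":0,"ry":0,"rz":0,"tx":-0.2,"ty":0,"tz":0.09,"fingers":0},{"rx":0,"ry":0,"rz":0,"tx":-0.2,"ty":0,"tz":0.09,"fingers":0},{"rx":0,"ry":0,"rz":0,"tx":0,"ty":0,"tz":0,"fingers":0}]' | sed -n 2,4p
python3 -m creep '[{"rx":0,"ry":0,"rz":0,"tx":-0.2,"ty":0,"tz":0.09,"fingers":0},{"rx":0,"ry":0,"rz":0,"tx":0,"ty":0,"tz":0,"fingers":0}]' | sed -n 2,4p
python3 -m creep '[{"rx":0,"ry":0,"rz":0,"tx":-0.2,"ty":0,"tz":0.09,"fingers":0},{"rx":0,"ry":0,"rz":0,"tx":0,"ty":0,"tz":0,"fingers":0}]' | sed -n 2,4p;done
```

```text
eef_pos: [0.6437, -0.0967, 0.1909]
tcp_rot: [1.771, 2.137, -0.396]
wrist_force: [0.2, 0.8, -0.7]
eef_pos: [0.6441, -0.0987, 0.1909]
tcp_rot: [1.771, 2.137, -0.396]
wrist_force: [-0.5, 0.2, 0.3]
eef_pos: [0.6445, -0.1009, 0.191]
tcp_rot: [1.771, 2.137, -0.396]
wrist_force: [0.2, 0.2, -0.5]
```

```bash
for i in 1; do
python3 -m creep '[{"rx":0,"ry":0,"rz":0,"tx":-0.2,"ty":0,"tz":0.09,"fingers":0},{"rx":0,"ry":0,"rz":0,"tx":-0.2,"ty":0,"tz":0.09,"fingers":0},{"rx":0,"ry":0,"rz":0,"tx":0,"ty":0,"tz":0,"fingers":0}]' | sed -n '2p;4p'
python3 -m creep '[{"rx":0,"ry":0,"rz":0,"tx":-0.2,"ty":0,"tz":0.09,"fingers":0},{"rx":0,"ry":0,"rz":0,"tx":0,"ty":0,"tz":0,"fingers":0}]' | sed -n '2p;4p'
python3 -m creep '[{"rx":0,"ry":0,"rz":0,"tx":-0.2,"ty":0,"tz":0.09,"fingers":0},{"rx":0,"ry":0,"rz":0,"tx":0,"ty":0,"tz":0,"fingers":0}]' | sed -n '2p;4p';done
python3 - <<'E'
from fit import *
f=grab_frame('side')
for r in models.trace('side','door_center')[:2]: print(r['conf'],r['extent'])
M=pose(np.load('mill.npy'),0)
D=lambda th:(lambda t:np.array([[np.cos(t),-np.sin(t),0,.4942],[np.sin(t),np.cos(t),0,-.1202],[0,0,1,0],[0,0,0,1]]))(np.radians(th))
for th in(-60,-70,-79.2):
    p=[proj(f,(D(th)@[x,y,z,1])[:3]) for x in(.018,.043) for y in(.0045,.2045) for z in(.056,.236)]+[proj(f,(D(th)@[-.017,.192,z,1])[:3]) for z in(.156,.221)]
    print(th,np.min(p,0).round(1),np.max(p,0).round(1))
E
```

```text
eef_pos: [0.6453, -0.1053, 0.1911]
wrist_force: [0.3, -0.1, 0.7]
eef_pos: [0.6458, -0.1073, 0.1911]
wrist_force: [-0.8, 1.5, 0.2]
eef_pos: [0.6462, -0.1095, 0.1912]
wrist_force: [-0.2, 0.2, -0.5]
0.76 [240.0, 155.0, 306.8, 202.3]
0.66 [263.1, 291.8, 338.3, 384.6]
-60 [236.7 158.9] [300.7 204.9]
-70 [239.4 152.1] [302.8 204.8]
-79.2 [243.2 146.3] [305.  204.8]
```

```bash
for i in 1; do
python3 -m creep '[{"rx":0,"ry":0,"rz":0,"tx":-0.2,"ty":0,"tz":0.09,"fingers":0},{"rx":0,"ry":0,"rz":0,"tx":-0.2,"ty":0,"tz":0.09,"fingers":0},{"rx":0,"ry":0,"rz":0,"tx":0,"ty":0,"tz":0,"fingers":0}]' | sed -n '2p;4p'
python3 -m creep '[{"rx":0,"ry":0,"rz":0,"tx":-0.2,"ty":0,"tz":0.09,"fingers":0},{"rx":0,"ry":0,"rz":0,"tx":0,"ty":0,"tz":0,"fingers":0}]' | sed -n '2p;4p'
python3 -m creep '[{"rx":0,"ry":0,"rz":0,"tx":-0.2,"ty":0,"tz":0.09,"fingers":0},{"rx":0,"ry":0,"rz":0,"tx":0,"ty":0,"tz":0,"fingers":0}]' | sed -n '2p;4p';done
```

```text
eef_pos: [0.647, -0.114, 0.1912]
wrist_force: [-0.5, -0.7, -0.1]
eef_pos: [0.6473, -0.1151, 0.1911]
wrist_force: [-0.2, 2.2, 0.4]
eef_pos: [0.6475, -0.1155, 0.191]
wrist_force: [-2.6, 5.9, 1.6]
```

```bash
python3 -m creep '[{"rx":0,"ry":0,"rz":0,"tx":-0.1,"ty":0,"tz":0.05,"fingers":0},{"rx":0,"ry":0,"rz":0,"tx":0,"ty":0,"tz":0,"fingers":0}]' | sed -n '2p;4p'
python3 -m creep '[{"rx":0,"ry":0,"rz":0,"tx":0.2,"ty":0,"tz":-0.1,"fingers":0},{"rx":0,"ry":0,"rz":0,"tx":0.3,"ty":0,"tz":-0.14,"fingers":0},{"rx":0,"ry":0,"rz":0,"tx":2,"ty":0,"tz":-0.9,"fingers":0},{"rx":0,"ry":0,"rz":0,"tx":5,"ty":0,"tz":-2.2,"fingers":0},{"rx":0,"ry":0,"rz":0,"tx":4,"ty":-2,"tz":-3,"fingers":0},{"rx":0,"ry":0,"rz":0,"tx":2,"ty":-4,"tz":-4,"fingers":0},{"rx":0,"ry":0,"rz":0,"tx":2,"ty":-5,"tz":-4,"fingers":0},{"rx":0,"ry":0,"rz":0,"tx":0,"ty":-5,"tz":0,"fingers":0},{"rx":0,"ry":0,"rz":0,"tx":0,"ty":0,"tz":0,"fingers":0}]'
python3 - <<'E'
from fit import *
F={c:grab_frame(c) for c in('side','top')};m=[]
for c in F:
    for r in models.trace(c,'door_center')[:3]: print(c,r['conf'],r['extent'])
f=F['side'];g=min(models.trace('side','door_center'),key=lambda r:r['extent'][1])['pixels'].astype(bool)
def D(th,z=.146):
    t=np.radians(th);T=np.eye(4);T[:3,:3]=R.from_euler('z',t).as_matrix();T[:3,3]=np.r_[.4942,-.1202,z]+T[:3,:3]@[.0305,.1045,0];return T
for th in range(-90,-55,3):
    s=sil(f,DOOR,D(th));print(th,round((s&g).sum()/(s|g).sum(),3),end=' ')
E
```

```text
eef_pos: [0.6475, -0.1156, 0.191]
wrist_force: [-4.1, 8.1, 2.7]
time: 35.85
eef_pos: [0.4544, 0.0477, 0.2536]
tcp_rot: [1.766, 2.139, -0.398]
wrist_force: [0.1, -0.3, 1.5]
width: 0.0003
grasp_force: 0.0
side 0.89 [242.7, 149.5, 305.6, 204.7]
side 0.79 [262.6, 293.0, 338.6, 386.6]
side 0.51 [234.9, 100.9, 341.1, 216.3]
top 0.9 [146.8, 264.5, 185.6, 340.7]
top 0.65 [302.4, 140.2, 330.5, 223.8]
top 0.28 [149.3, 151.2, 178.7, 181.0]
-90 0.018 -87 0.016 -84 0.014 -81 0.013 -78 0.021 -75 0.037 -72 0.053 -69 0.07 -66 0.087 -63 0.098 -60 0.103 -57 0.109
```

Run:
```python
from fit import *
def D(th):
    t=np.radians(th);T=np.eye(4);T[:3,:3]=R.from_euler('z',t).as_matrix();T[:3,3]=np.r_[.4942,-.1202,.146]+T[:3,:3]@[.0305,.1045,0];return T
for c,lo,hi in(('side',140,160),('top',130,150)):
    f=grab_frame(c);g=[r for r in models.trace(c,'door_center') if lo<r['extent'][1]<hi][0];print(g['extent'])
    g=g['pixels'].astype(bool)
    print(c,[(th,round((lambda s:(s&g).sum()/(s|g).sum())(sil(f,DOOR,D(th))),3)) for th in range(-88,-66,2)])
    im=f['image'].copy()
    cv2.imwrite(f'pics/fin_{c}.png',im[:,:,::-1])
    M=pose(np.load('mill.npy'),0)
print(manip.sense()['wrist_force'])
```

```text
[242.2, 148.8, 304.8, 204.7]
side [(-88, np.float64(0.104)), (-86, np.float64(0.108)), (-84, np.float64(0.114)), (-82, np.float64(0.122)), (-80, np.float64(0.128)), (-78, np.float64(0.13)), (-76, np.float64(0.129)), (-74, np.float64(0.128)), (-72, np.float64(0.125)), (-70, np.float64(0.122)), (-68, np.float64(0.116))]
[304.2, 140.7, 331.4, 217.4]
top [(-88, np.float64(0.246)), (-86, np.float64(0.311)), (-84, np.float64(0.392)), (-82, np.float64(0.465)), (-80, np.float64(0.503)), (-78, np.float64(0.503)), (-76, np.float64(0.506)), (-74, np.float64(0.504)), (-72, np.float64(0.478)), (-70, np.float64(0.436)), (-68, np.float64(0.388))]
[-0.23553948  0.10379623 -0.20532133]
```

Run:
```python
from fit import *
H=[box((-12.5,12.5),(-100,-75),(-90,90)),box((-12.5,12.5),(75,100),(-90,90)),box((-12.5,12.5),(-100,100),(65,90)),box((-12.5,12.5),(-100,100),(-90,-65))]+DOOR[1:3]
def D(th,o=(0,0)):
    t=np.radians(th);T=np.eye(4);T[:3,:3]=R.from_euler('z',t).as_matrix();T[:3,3]=np.r_[.4942+o[0],-.1202+o[1],.146]+T[:3,:3]@[.0305,.1045,0];return T
for c,lo,hi in(('side',140,160),('top',130,150)):
    f=grab_frame(c);g=[r for r in models.trace(c,'door_center') if lo<r['extent'][1]<hi][0]['pixels'].astype(bool)
    print(c,g.sum(),[(th,round(float((lambda s:(s&g).sum()/(s|g).sum())(sil(f,H,D(th)))),3)) for th in range(-87,-64,2)])
```

```text
side 405 [(-87, 0.157), (-85, 0.163), (-83, 0.168), (-81, 0.184), (-79, 0.192), (-77, 0.197), (-75, 0.194), (-73, 0.194), (-71, 0.188), (-69, 0.187), (-67, 0.174), (-65, 0.165)]
top 892 [(-87, 0.253), (-85, 0.318), (-83, 0.385), (-81, 0.472), (-79, 0.533), (-77, 0.542), (-75, 0.556), (-73, 0.572), (-71, 0.537), (-69, 0.484), (-67, 0.431), (-65, 0.381)]
```

Run:
```python
from fit import *
def D(th):
    t=np.radians(th);T=np.eye(4);T[:3,:3]=R.from_euler('z',t).as_matrix();T[:3,3]=np.r_[.4942,-.1202,.146]+T[:3,:3]@[.0305,.1045,0];return T
for c in('top','side'):
    f=grab_frame(c)
    for r in models.trace(c,'door_center')+models.trace(c,'door_edge'): print(c,round(r['conf'],2),r['extent'])
    hsv=cv2.cvtColor(f['image'],cv2.COLOR_RGB2GRAY)
    for th in(-70,-74,-79.2,-83):
        T=D(th);pr=lambda *a:proj(f,(T@[*a,1])[:3]).round(1).tolist()
        # handle bow outer bar: y .0875, x -.0475, z .010-.075
        h=np.array([pr(-.046,.0875,z) for z in(.01,.04,.075)])
        print(th,'handle',h.tolist(),'free low corner',pr(-.0125,.1,-.09),'free top',pr(-.0125,.1,.09))
    u0,v0=(295,130) if c=='top' else (232,140)
    sub=hsv[v0:v0+60,u0:u0+45]; ys,xs=np.where(sub<60); print('dark px',sorted(zip((ys+v0).tolist(),(xs+u0).tolist()))[:70])
```

```text
top 0.8 [143.1, 267.0, 188.0, 340.7]
top 0.64 [302.4, 139.6, 331.1, 225.0]
top 0.87 [303.1, 140.4, 334.8, 224.0]
top 0.8 [144.7, 263.3, 185.4, 340.9]
-70 handle [[291.8, 156.8], [292.0, 153.5], [292.3, 149.4]] free low corner [299.5, 159.6] free top [302.1, 139.3]
-74 handle [[296.0, 155.0], [296.3, 151.7], [296.7, 147.5]] free low corner [303.8, 158.6] free top [307.1, 138.1]
-79.2 handle [[301.6, 153.2], [302.0, 149.8], [302.6, 145.6]] free low corner [309.5, 157.7] free top [313.8, 137.1]
-83 handle [[305.8, 152.1], [306.3, 148.7], [307.1, 144.5]] free low corner [313.7, 157.3] free top [318.7, 136.7]
dark px [(147, 305), (148, 305), (150, 304), (151, 304), (151, 305), (152, 304), (152, 305), (152, 306), (152, 307), (152, 308)]
side 0.79 [263.3, 293.3, 337.3, 384.3]
side 0.61 [242.7, 150.7, 304.9, 204.9]
side 0.72 [243.3, 152.4, 305.7, 205.2]
side 0.56 [262.5, 286.4, 339.7, 386.0]
-70 handle [[242.2, 183.0], [241.7, 176.0], [241.0, 167.7]] free low corner [242.6, 197.5] free top [239.4, 156.9]
-74 handle [[243.0, 180.2], [242.5, 173.3], [241.9, 164.9]] free low corner [244.1, 194.
[... 407 characters left out ...]
74), (150, 275), (150, 276), (151, 268), (151, 269), (151, 270), (151, 271), (151, 272), (151, 273), (151, 274), (151, 275), (151, 276), (152, 267), (152, 268), (152, 269), (152, 270), (152, 271), (152, 272), (152, 273), (152, 274), (152, 275), (152, 276), (153, 268), (153, 269), (153, 270), (153, 271), (153, 272), (153, 273), (153, 274), (153, 275), (153, 276), (154, 264), (154, 265), (154, 268), (154, 269), (154, 270), (154, 271), (154, 272), (154, 273), (154, 274), (154, 275), (154, 276), (155, 263), (155, 264), (155, 265), (155, 266), (155, 267), (155, 268), (155, 269), (155, 270), (155, 271), (155, 272), (155, 273), (155, 274), (155, 275), (155, 276), (156, 261), (156, 262), (156, 263)]
```

The black handle shows at column 304–305 in the top view, against about 302 predicted for fully shut and 296 for 5° open. So the door is shut, and the arm is clear.

```bash
python3 -c "
from rig import manip
print(manip.hand_in())"
```

```text
the job is handed in; nothing more can be done
None
```

The door is hung with both knuckles home on their pins and swung shut against the buffers; the gripper is clear, and the job is handed in (no verdict came back).

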